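# Strip the microscope's filter slide for cleaning

### The arm

A 6-joint arm with a two-finger parallel gripper is mounted at the origin on the work surface. World frame = base frame: x ahead of the robot, y to its left, z up, the work surface at z = 0. Lengths are in m, angles in degrees, forces in N, time in s.
With the tool pointing down it reaches from about 0.25 to 0.725 m from the base axis. Payload 9.7 kg.
Tool frame: the origin (TCP) lies midway between the tips of the shut fingers; the grasp point (between the pads) lies 19 mm behind it (bot.grasp_offset is the distance from the TCP to the grasp point, in m); z points along the fingers, x is the direction in which the jaws open and shut, and the axes are right-handed (so a half turn about z gives the same grasp; the last joint's range is limited). The gripper opens to 85 mm and grips with 20 to 120 N. Pads are 22 mm wide; open, the fingers measure 114 mm over their backs; the gripper's body (76 mm by 85 mm) begins 54 mm behind the grasp point. The pads swing forward as they close: fully open they stand 13 mm farther back than shut.
Start: joints at [-63.14, 4.979, 10.078, 95.1, 0, 90], TCP at [0.248, -0.491, 0.231] pointing down, gripper open.
Joint ranges: [-179.16, 179.16], [-48.56, 103.87], [-65.8, 70.77], [-126.05, 130.52], [-82.76, 87.17], [-180, 180]. Speed limits (degrees/s): [127.2, 127.2, 147.25, 180, 180, 180].

### API

Orientations are given as [roll, pitch, yaw] about the fixed x, y, z axes, in that order (R = Rz(yaw) Ry(pitch) Rx(roll)).
In Python, from workcell import bot gives the robot as it stands.
- The arm moves only by the tool send_rows, never from a script. Its argument "targets" is a list of rows, each a list of 5 numbers: the closure, from 0 (fully open) to 1 (shut), then the shift along the world's x, y, z in mm, then the turn about the world's z in degrees. A call has 1 to 10 rows; each row is the pose to reach, as a shift and turn from the pose commanded when the call began; what a row does not reach only later rows make up. A row lasts 1/8 s, in which the tool goes at most 62.5 mm and 10.7 degrees, less where a joint would pass 70% of its speed; a pose out of reach is approached as far as the arm can. A call with a gripper value outside its range is refused whole. The fingers move at their own pace and stop on an object; "squeeze" is the grip in N (left out, the last holds). Time passes only in rows, so rows that repeat a pose let the fingers close. It gives the time, the measured TCP pose, the force and the opening at its end, in the units of the state.
- bot.get_obs(): the state, without advancing time (a new reading comes with each control period).
- bot.camera(name): name is "scene" or "side" or "wrist"; returns a dict with "pixels" (400x640x3 uint8, red, green, blue), "intrinsics" (3x3 intrinsics, pixels), "view" (4x4, takes a point from world to camera coordinates); the wrist camera has in their place "mount" (4x4, takes a point from camera to tool coordinates, whose origin is the TCP and whose axes are the tool frame's). Camera axes: x right, y down, z forward; pixel columns grow to the right and rows downward; lengths in m; the calibration is good to about 2 mm. A picture is of the moment at which its call begins: read the wrist's pose just before it. There is no depth.
- bot.job_done(): hands the job in, once; it reports no verdict.
The state is a dict: "time": time; "q": joint angles; "qd": joint speeds; "joint_efforts": joint torques, N m; "ee_pos": TCP position; "tcp_rot": TCP orientation; "wrist_force": force on the tool from outside, world axes, zero at the start; "torque": the same for the moment, N m; "opening": finger opening in m.
Only numpy, scipy, OpenCV 4.12 (cv2) and the standard library are available. Lean on these libraries where they do the work, as an engineer would, in place of code of your own. Each camera call takes 0.05 s, during which the arm holds its last target.

### The job

The filters in the microscope's pulled-out filter slide are due for cleaning: with the lifter, lever every square filter up past its two spring clips, then lay them all flat, side by side, in the lined filter tray and put the lifter back in its steel tray. Once the slide is empty, nudge the stiff slide in towards the microscope until the black line on it meets the tip of the index clamp on the rail, without pushing it past, and leave everything else on the bench where it stands.

Things in the scene. Friction and masses are not known exactly. Their poses are not given: they have to be found in the camera images.
- filter1_c (a point): centre of filter 1: glass pane in a black metal frame (6 mm wide), 50 x 50 x 5 mm, 35 g, symmetrical; x, y along its sides, z normal to the glass. At first it lies level in place 1, its top flush with the slide's top, with 0.75 mm (x) and 1.5 mm (y) of play, the -x edge, nearest the robot, held down by two spring clips. May be absent (None): place 1 is then empty
- filter2_c (a point): centre of filter 2: glass pane in a black metal frame (6 mm wide), 50 x 50 x 5 mm, 35 g, symmetrical; x, y along its sides, z normal to the glass. At first it lies level in place 2, its top flush with the slide's top, with 0.75 mm (x) and 1.5 mm (y) of play, the -x edge, nearest the robot, held down by two spring clips. May be absent (None): place 2 is then empty
- filter3_c (a point): centre of filter 3: glass pane in a black metal frame (6 mm wide), 50 x 50 x 5 mm, 35 g, symmetrical; x, y along its sides, z normal to the glass. At first it lies level in place 3, its top flush with the slide's top, with 0.75 mm (x) and 1.5 mm (y) of play, the -x edge, nearest the robot, held down by two spring clips. May be absent (None): place 3 is then empty
- place1 (a point): centre of the square seat 1 of the slide, at the level of a seated filter's underside, 70 mm above the bench, 5 mm below the slide's top. z up, -x to the robot, +y along the slide away from the microscope. Place 1 is nearest the microscope; 2 and 3 follow at 82 mm. A filter rests on ledges at its two y sides; between them (38 mm) all is open below: 9 mm down to the low near rail, 14 mm to the bed
- place2 (a point): centre of the square seat 2 of the slide, at the level of a seated filter's underside, 70 mm above the bench, 5 mm below the slide's top. z up, -x to the robot, +y along the slide away from the microscope. Each place has a gap 20 mm wide in the middle of its -x wall (wall 26 to 36 mm from the centre), open upwards: a blade can enter there under the filter
- place3 (a point): centre of the square seat 3 of the slide, at the level of a seated filter's underside, 70 mm above the bench, 5 mm below the slide's top. z up, -x to the robot, +y along the slide away from the microscope. The push plate stands 71 mm beyond it in +y, rising 30 mm above the slide's top
- push_plate (a point): middle of the outer face (+y side) of the black push plate at the end of the slide, 60 mm wide, 9 mm thick; 85 mm above the bench, the plate reaching 20 mm higher and 27 mm lower. Axes as the places'. The track's bed ends 6 mm beyond it, 56 mm above the bench. The slide starts fully pulled out; it moves along -y by up to 95 mm, with stiff friction of about 7 N, and stays where left
- slide_line (a point): outer end of the black line, 2 mm wide and 40 mm long, across the slide's top (43 mm beyond place 3 in +y), at its edge next to the far rail. Axes as those of the places; it moves with the slide
- index_tip (a point): tip of the pointed brass index clamp (12 mm wide, 6 mm high, with a black screw) that stands on the fixed far rail; it points at the slide's edge. Axes as those of the places. The line meets it when both have the same y in this frame; at the start the line lies on the +y side, 40 to 85 mm away. The clamp is fixed
- lifter_c (a point): grip centre of the lifter, half-way up its wooden handle (20 mm wide, 14 mm high, from 55 mm behind to 35 mm ahead of this point). x points to the blade; z is up or down, as the tool is alike on both faces. Flat steel blade 12 mm wide, 2.5 mm thick, at mid-height, ending 115 mm ahead of this point. 50 to 80 g. It lies flat in the steel tray at the start
- lifter_tip (a point): middle of the end of the lifter's blade; axes as for lifter_c
- tool_tray_c (a point): centre of the floor (3 mm above the bench) of the flat steel tray in which the lifter belongs: 110 mm along x, 250 mm along y, rim 4 mm thick, rising 4 mm above the floor
- filter_tray_c (a point): centre of the lined floor (3 mm above the bench) of the white filter tray: 230 mm along x, 125 mm along y, rim 4 mm thick, rising 7 mm above the floor; room for three filters in a row along x
- filter1: filter 1 itself; origin under its centre. Its clips: two steel balls, 8 mm wide, on the -x wall, 17.5 mm off its middle, yielding out and up at about 5 N together. Once its -x edge is lifted 12 mm they snap back beneath it and it stays propped at some 12 degrees, the raised edge 5 mm clear of the slide's top, far edge in the seat (rarely it hops askew), loose, and can be picked by its y sides
- filter2: filter 2 itself; origin under its centre. Its clips: two steel balls, 8 mm wide, on the -x wall, 17.5 mm off its middle, yielding out and up at about 5 N together. Once its -x edge is lifted 12 mm they snap back beneath it and it stays propped at some 12 degrees, the raised edge 5 mm clear of the slide's top, far edge in the seat (rarely it hops askew), loose, and can be picked by its y sides
- filter3: filter 3 itself; origin under its centre. Its clips: two steel balls, 8 mm wide, on the -x wall, 17.5 mm off its middle, yielding out and up at about 5 N together. Once its -x edge is lifted 12 mm they snap back beneath it and it stays propped at some 12 degrees, the raised edge 5 mm clear of the slide's top, far edge in the seat (rarely it hops askew), loose, and can be picked by its y sides
- lifter: the lifter itself; origin 7 mm below lifter_c, at the underside of the handle
- cup: small white plastic cup, 60 mm wide, 45 mm high; origin under its centre. A bystander, to be left alone
- oil: small amber oil bottle, 30 mm wide, 65 mm high; origin under its centre. A bystander, to be left alone
- stain: amber stain bottle, 56 mm wide, 120 mm high; origin under its centre. A bystander, to be left alone
- slidebox: closed grey slide box, 100 x 190 x 34 mm; origin under its centre. A bystander, to be left alone
- tally: steel hand tally counter, 44 mm wide, 30 mm high; origin under its centre. A bystander, to be left alone
- tissues: white box of lens tissues, 50 x 50 x 100 mm; origin under its centre. A bystander, to be left alone
- dish: clear dish, 84 mm wide, 16 mm high; origin under its centre. A bystander, to be left alone
Mind the look-alikes: they are no part of the job. Several things look just like the lifter: the one meant starts farthest to the robot's left.

How it is judged (in metres and radians):
On the way, in this order (a step that is already met when the one before it is completed fails the run):
1. a filter has been levered up past its clips with the lifter under it (((contact force between lifter and filter1 above 0.05 N and z of filter1_c in the frame of place1 above 0.005 m) or (contact force between lifter and filter2 above 0.05 N and z of filter2_c in the frame of place2 above 0.005 m) or (contact force between lifter and filter3 above 0.05 N and z of filter3_c in the frame of place3 above 0.005 m))).
2. every filter is out of the slide and lies in the filter tray (x of filter1_c in the frame of filter_tray_c between -0.095 and 0.095 m and y of filter1_c in the frame of filter_tray_c between -0.045 and 0.045 m and z of filter1_c in the frame of filter_tray_c between -0.003 and 0.006 m and x of filter2_c in the frame of filter_tray_c between -0.095 and 0.095 m and y of filter2_c in the frame of filter_tray_c between -0.045 and 0.045 m and z of filter2_c in the frame of filter_tray_c between -0.003 and 0.006 m and x of filter3_c in the frame of filter_tray_c between -0.095 and 0.095 m and y of filter3_c in the frame of filter_tray_c between -0.045 and 0.045 m and z of filter3_c in the frame of filter_tray_c between -0.003 and 0.006 m), for 0.2 s.
3. the emptied slide's line is at the index tip (y of slide_line in the frame of index_tip between -0.002 and 0.002 m), for 0.3 s.
At the end, for the whole second after the job is handed in: Every filter lies flat on the floor of the filter tray (not stacked or on the rim), the lifter lies in its steel tray, all at rest, and the slide's line is within 2 mm of the index tip (all of step 2 and all of step 3 and linear speed of each of filter1, filter2, filter3, lifter below 0.02 m/s and x of lifter_c in the frame of tool_tray_c between -0.055 and 0.055 m and y of lifter_c in the frame of tool_tray_c between -0.125 and 0.125 m and z of lifter_c in the frame of tool_tray_c between -0.003 and 0.016 m and x of lifter_tip in the frame of tool_tray_c between -0.055 and 0.055 m and y of lifter_tip in the frame of tool_tray_c between -0.125 and 0.125 m and z of lifter_tip in the frame of tool_tray_c between -0.003 and 0.016 m); the robot touches nothing.
It fails at once if the slide's line is pushed more than 3 mm past the index tip (y of slide_line in the frame of index_tip below -0.003 m).
It fails at once if the slide is pushed in by more than 12 mm while a filter is still in it (distance of slide_line from where it was at the start of the episode above 0.012 m and (distance between filter1_c and place1 below 0.02 m or distance between filter2_c and place2 below 0.02 m or distance between filter3_c and place3 below 0.02 m)).
It fails at once if a bystander on the bench is moved more than 4 cm (distance of any of cup, oil, stain, slidebox, tally, tissues, dish from where it was at the start of the episode above 0.04 m).
Of filter1, filter2, filter3 only 2 to 3 are there at a start; the rules pass over those that are not, and their reading is None.
At some moment in a run one of lifter may be knocked a few centimetres aside while the robot is not near it.
Once in a run the grip may slacken for a moment while it holds something.
It also fails if it takes over 210 s, if anything falls off the work surface, if the arm or the gripper's body presses on something with over 40 N, if the wrist force passes 120 N, or if a joint passes its speed limit or range.

## Working session

There is one attempt and no reset: what is moved stays moved. The work goes in short steps, Python scripts to look and compute and a tool call to move; the robot and the scene stay as the last step left them, time stands still between calls to the robot, and variables do not carry over. Pictures are saved under pics/ and viewed, and the job is handed in when it is done.

Besides the shell and the picture viewer there is one more tool, called after ">>>" by a JSON object that holds its "op" and its "data", one argument or row to a line. send_rows: Moves the arm, as the interface text tells. Its arguments: {"type":"object","properties":{"targets":{"type":"array","items":{"type":"array","items":{"type":"number"}}},"squeeze":{"type":"number"}},"required":["targets"]}

```bash
ls; mkdir -p pics
python3 - <<'E'
from workcell import bot
import cv2,numpy as np
print(bot.get_obs())
for n in ["scene","side","wrist"]:
    c=bot.camera(n); cv2.imwrite(f"pics/{n}0.png",c["pixels"][:,:,::-1])
    print(n,{k:np.round(v,4).tolist() for k,v in c.items() if k!="pixels"})
E
```

```text
pics
{'time': 0.0, 'q': array([-6.31428423e+01,  5.01158940e+00,  1.00340312e+01,  9.51003705e+01,
       -1.38304298e-03,  9.00000033e+01]), 'qd': array([ 0.02636587, -0.04135458,  0.0615548 , -0.00782179, -0.03009716,
        0.0141681 ]), 'joint_efforts': array([ 6.72602109e-04, -5.20387352e+01,  4.64806867e+01,  1.62202085e-02,
        1.42040517e-05, -1.27273978e-06]), 'ee_pos': array([ 0.24835885, -0.49046583,  0.2305746 ]), 'tcp_rot': array([ 1.79998617e+02,  7.79286261e-02, -6.31428456e+01]), 'wrist_force': array([-0.24955354,  0.35761187,  0.82205089]), 'torque': array([0.02661568, 0.08916334, 0.00485127]), 'opening': 0.08533382316565052}
scene {'intrinsics': [[481.7158, 0.0, 310.2076], [0.0, 481.7158, 194.8759], [0.0, 0.0, 1.0]], 'view': [[-0.3568, 0.9342, -0.0046, 0.198], [0.7838, 0.2967, -0.5455, -0.3015], [-0.5083, -0.1983, -0.8381, 1.4839], [0.0, 0.0, 0.0, 1.0]]}
side {'intrinsics': [[383.0347, 0.0, 317.1954], [0.0, 383.0347, 205.5268], [0.0, 0.0, 1.0]], 'view': [[-0.9405, -0.3398, -0.0036, 0.4454], [-0.2066, 0.5802, -0.7879, 0.1946], [0.2698, -0.7402, -0.6159, 0.8227], [0.0, 0.0, 0.0, 1.0]]}
wrist {'intrinsics': [[315.8618, 0.0, 314.2828], [0.0, 315.8618, 198.8555], [0.0, 0.0, 1.0]], 'mount': [[1.0, -0.0002, -0.0022, 0.0007], [0.0009, 0.9454, 0.3259, -0.0834], [0.002, -0.3259, 0.9454, -0.1429], [0.0, 0.0, 0.0, 1.0]]}
```

View pics/scene0.png

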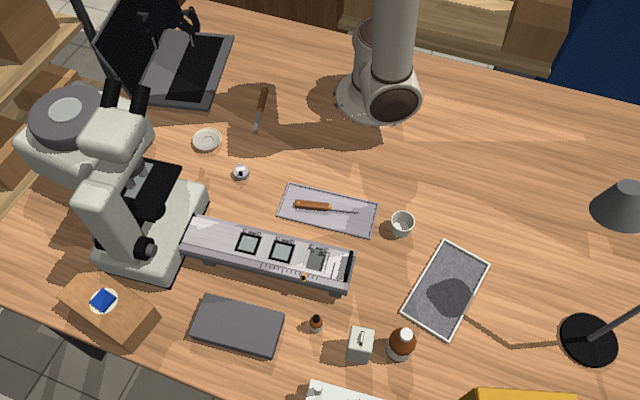

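View pics/side0.png

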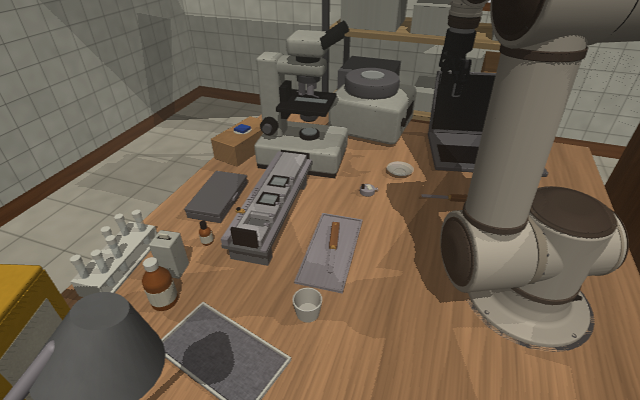

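View pics/wrist0.png

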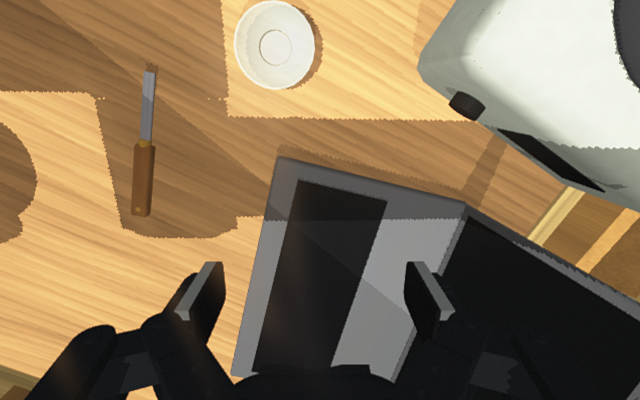

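```bash
cat > h.py <<'E'
from workcell import bot
import cv2,numpy as np
from scipy.spatial.transform import Rotation as R
def cam(n):
    o=bot.get_obs(); c=bot.camera(n)
    if n=="wrist":
        T=np.eye(4);T[:3,:3]=R.from_euler('xyz',o['tcp_rot'],degrees=True).as_matrix();T[:3,3]=o['ee_pos']
        V=np.linalg.inv(T@c['mount'])
    else: V=c['view']
    return c['pixels'][:,:,::-1].copy(),c['intrinsics'],V
def px2w(K,V,u,v,z):
    d=np.linalg.inv(K)@[u,v,1]; C=np.linalg.inv(V); d=C[:3,:3]@d; o=C[:3,3]
    return o+d*(z-o[2])/d[2]
def w2px(K,V,p):
    q=V[:3,:3]@np.array(p)+V[:3,3]; q=K@q; return q[:2]/q[2]
def crop(im,x0,y0,w,h,s,f):
    cv2.imwrite(f"pics/{f}.png",cv2.resize(im[y0:y0+h,x0:x0+w],None,fx=s,fy=s,interpolation=cv2.INTER_CUBIC))
E
python3 - <<'E'
from h import *
im,K,V=cam("scene")
crop(im,170,170,200,150,4,"s1"); crop(im,260,170,200,100,4,"s2")
im2,K2,V2=cam("side")
crop(im2,210,130,160,140,5,"d1")
for n,u,v,z in [("lifter handle",312,205,.01),("tip",357,212,.01),("tray c",327,210,.003),("ftray",445,290,.003),("p1",248,242,.075),("p2",282,250,.075),("p3",318,259,.075),("idx",304,275,.078),("other lifter",262,105,.01)]:
    print(n,px2w(K,V,u,v,z).round(3))
E
```

```text
lifter handle [ 0.44  -0.039  0.01 ]
tip [0.419 0.078 0.01 ]
tray c [0.436 0.002 0.003]
ftray [0.546 0.337 0.003]
p1 [ 0.626 -0.128  0.075]
p2 [ 0.617 -0.046  0.075]
p3 [0.609 0.04  0.075]
idx [0.658 0.025 0.078]
other lifter [ 0.161 -0.306  0.01 ]
```

View pics/s1.png

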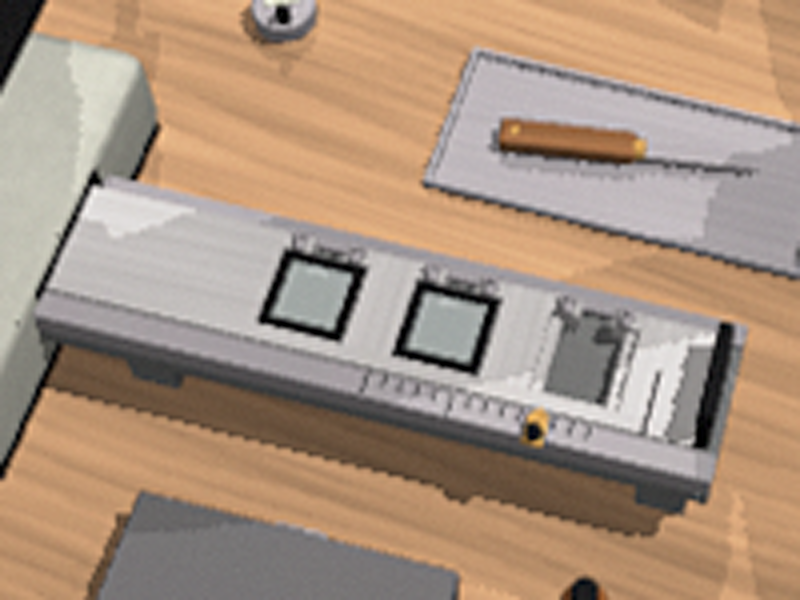

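View pics/d1.png

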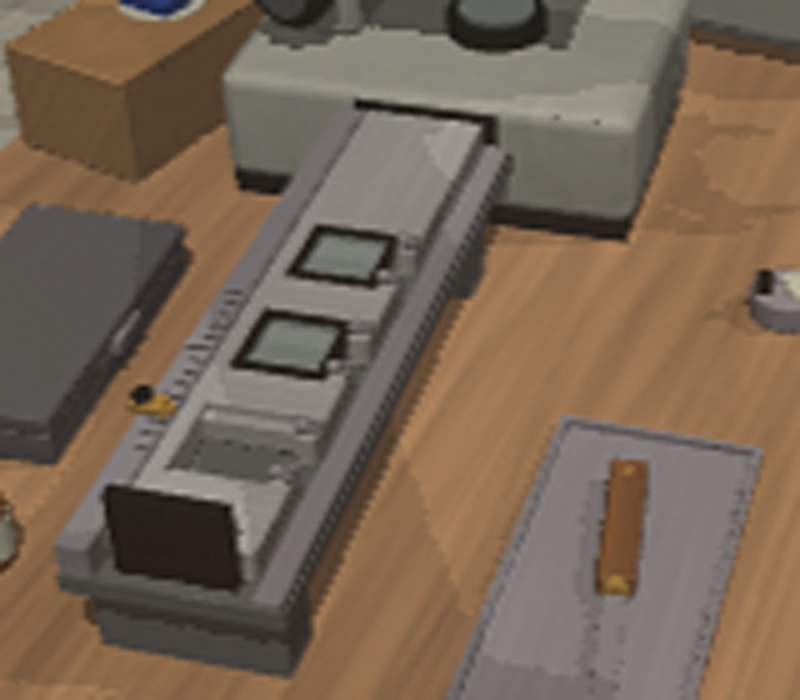

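View pics/s2.png

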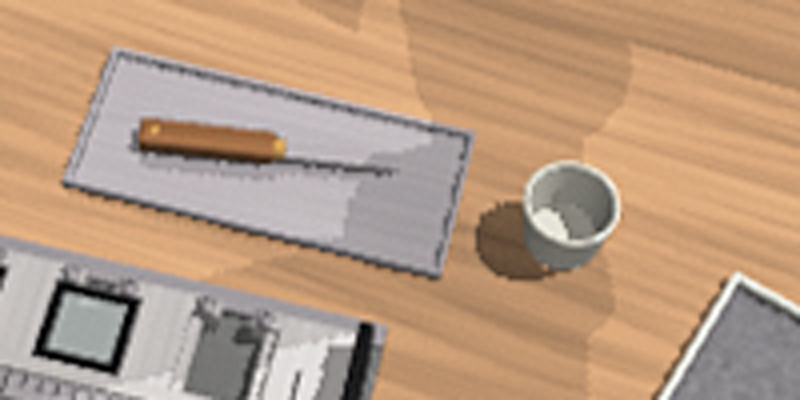

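>>> {"op": "send_rows", "data": {
  "targets": [
    [0,0,60,20,10],
    [0,0,120,20,20],
    [0,0,180,20,30],
    [0,0,240,20,40],
    [0,40,300,20,50],
    [0,80,360,20,60],
    [0,120,420,20,70],
    [0,170,470,20,73],
    [0,190,490,20,73],
    [0,190,490,20,73]
  ]
}}

```text
time: 1.5
ee_pos: [0.4399, 0.0021, 0.2501]
tcp_rot: [-180.0, 0.1, 10.1]
wrist_force: [-0.4, -0.5, -0.2]
opening: 0.0852
```

Run:
```python
from h import *
im,K,V=cam("wrist"); cv2.imwrite("pics/w1.png",im)
o=bot.get_obs(); print(o['ee_pos'],o['tcp_rot'],o['q'],o['time'])
```

```text
[0.43902141 0.00083771 0.25047622] [-1.79981773e+02  1.07385699e-01  1.00538883e+01] [ 1.09711664e-01 -9.51059477e+00 -1.79223728e+00  9.78272774e+01
 -5.91400789e-04  8.00558410e+01] 1.55
```

View pics/w1.png

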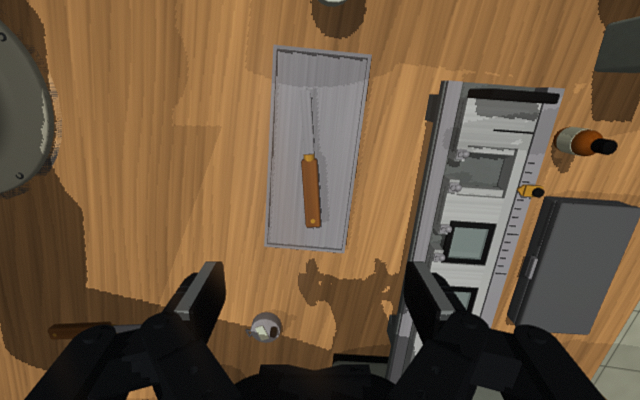

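Run:
```python
from h import *
im,K,V=cam("wrist")
np.savez("w1.npz",im=im,K=K,V=V)
crop(im,265,75,110,160,5,"w1a"); 
cv2.imwrite("pics/w1a.png",cv2.resize(im[80:240,265:375],None,fx=3.7,fy=3.7,interpolation=cv2.INTER_CUBIC))
crop(im,400,75,180,150,4,"w1b")
```

```text
(no output)
```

View pics/w1a.png

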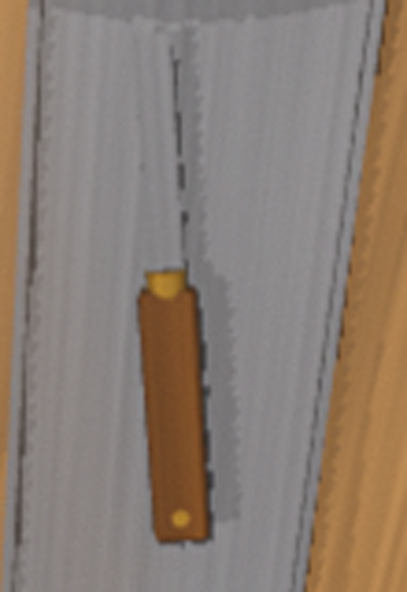

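View pics/w1b.png

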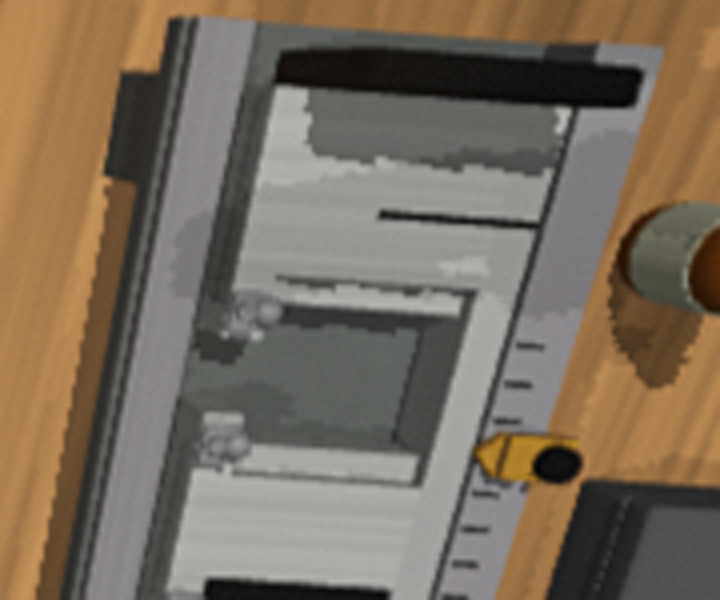

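Run:
```python
from h import *
d=np.load("w1.npz");K,V=d['K'],d['V']
f=lambda u,v,z:px2w(K,V,265+u/3.7,80+v/3.7,z)
g=lambda u,v,z:px2w(K,V,400+u/4,75+v/4,z)
P={n:f(u,v,z) for n,u,v,z in [("rear",181,540,.017),("front",167,291,.017),("ferr",166,271,.014),("rearlow",181,540,.01),("tip",165,30,.0112)]}
for k,v in P.items(): print(k,v.round(4))
print(np.linalg.norm(P['rear']-P['front']),np.linalg.norm((P['rear']-P['ferr'])[:2]))
a=P['front']-P['rear'];print("head",np.degrees(np.arctan2(a[1],a[0]))); a=P['tip']-P['rear'];print("head tip",np.degrees(np.arctan2(a[1],a[0])),np.linalg.norm(a[:2]))
for n,u,v,z in [("linein",380,214,.075),("lineout",539,225,.075),("idx",474,452,.078),("seat3 +x+y",474,292,.075),("seat3 +x-y",420,485,.075),("plate top L",278,50,.105),("plate top R",641,68,.105)]:
    print(n,g(u,v,z).round(4))
```

```text
rear [ 0.4517 -0.081   0.017 ]
front [0.4319 0.0053 0.017 ]
ferr [0.4305 0.0112 0.014 ]
rearlow [ 0.4522 -0.084   0.01  ]
tip [0.4175 0.0844 0.0112]
0.08853259833479736 0.0945474494116009
head 102.93930727334096
head tip 101.66628427951824 0.16886939947013063
linein [0.6055 0.0788 0.075 ]
lineout [0.6452 0.0831 0.075 ]
idx [0.6495 0.0251 0.078 ]
seat3 +x+y [0.6357 0.0645 0.075 ]
seat3 +x-y [0.641  0.0134 0.075 ]
plate top L [0.5546 0.1083 0.105 ]
plate top R [0.6328 0.1184 0.105 ]
```

>>> {"op": "send_rows", "data": {
  "targets": [
    [0,-2,-13,-60,2.2],
    [0,-2,-13,-120,2.2],
    [0.4,-2,-13,-180,2.2],
    [0.4,-2,-13,-200,2.2],
    [0.4,-2,-13,-200,2.2]
  ]
}}

```text
time: 2.22
ee_pos: [0.4349, -0.0148, 0.0504]
tcp_rot: [-180.0, 0.1, 11.9]
wrist_force: [-0.2, -0.5, 0.4]
opening: 0.0511
```

Run:
```python
from h import *
im,K,V=cam("wrist"); cv2.imwrite("pics/w2.png",im)
o=bot.get_obs(); print(o['ee_pos'],o['tcp_rot'],o['opening'])
im,K,V=cam("side"); crop(im,230,150,200,150,4,"d2")
```

```text
[ 0.43598341 -0.01466976  0.05189938] [ 1.79992229e+02 -6.16139737e-03  1.19579892e+01] 0.05145924188198934
```

View pics/w2.png

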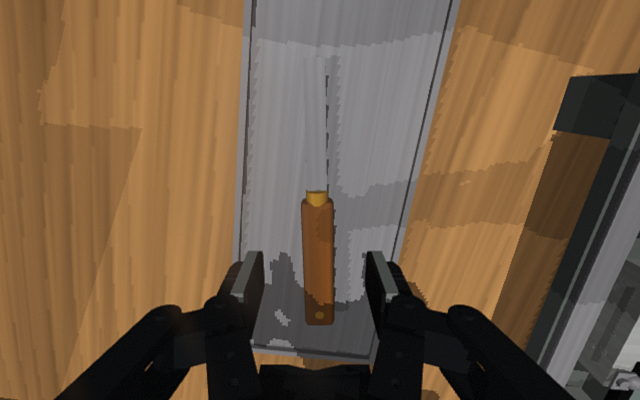

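View pics/d2.png

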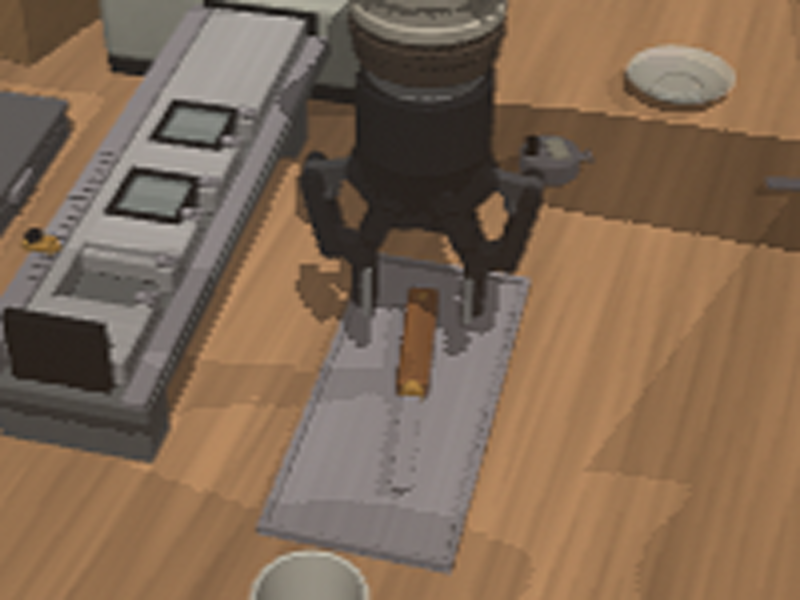

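Run:
```python
from h import *
im,K,V=cam("wrist")
for u,v in [(319.5,324),(317,200),(317,58)]:
    print(px2w(K,V,u,v,.017 if v>100 else .011).round(4))
```

```text
[ 0.4541 -0.0819  0.017 ]
[0.4334 0.0065 0.017 ]
[0.417  0.0832 0.011 ]
```

>>> {"op": "send_rows", "data": {
  "targets": [
    [0.4,2,0,-25,0.8],
    [0.4,2,0,-40,0.8],
    [0.4,2,0,-45,0.8],
    [0.6,2,0,-45,0.8],
    [0.8,2,0,-45,0.8],
    [1,2,0,-45,0.8],
    [1,2,0,-45,0.8],
    [1,2,0,-45,0.8]
  ],
  "squeeze": 60
}}

```text
time: 3.38
ee_pos: [0.4391, -0.0136, 0.0073]
tcp_rot: [180.0, -0.1, 12.9]
wrist_force: [-1.6, -0.8, 5.9]
opening: 0.0181
```

>>> {"op": "send_rows", "data": {
  "targets": [
    [1,0,0,0,0],
    [1,0,0,15,0],
    [1,0,0,60,0],
    [1,0,0,110,0],
    [1,0,-20,150,0],
    [1,0,-40,150,0],
    [1,0,-40,150,0]
  ],
  "squeeze": 110
}}

```text
time: 4.25
ee_pos: [0.4386, -0.0544, 0.1573]
tcp_rot: [180.0, -0.1, 12.8]
wrist_force: [0.5, -0.0, -1.4]
opening: 0.0165
```

Run:
```python
from h import *
im,K,V=cam("wrist"); cv2.imwrite("pics/w3.png",im)
im,K,V=cam("side"); crop(im,230,100,200,150,4,"d3")
```

```text
(no output)
```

View pics/w3.png

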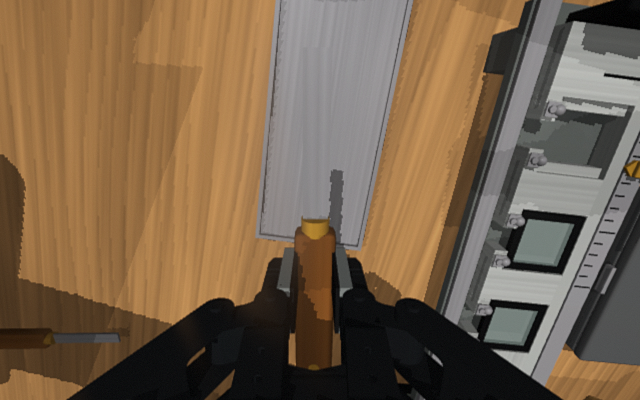

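View pics/d3.png

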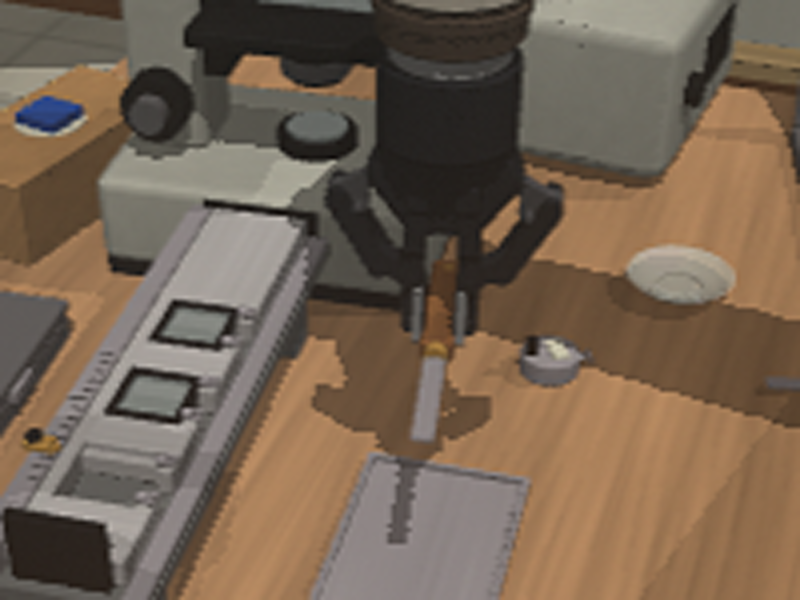

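Run:
```python
from h import *
im,K,V=cam("side");o=bot.get_obs();p=o['ee_pos']
a=np.radians(102.9);d=np.array([np.cos(a),np.sin(a),0])
im2,K2,V2=cam("wrist")
for dz in (0,.005,.01,-.01,-.02):
  print(dz,[w2px(K,V,p+d*s+[0,0,dz]).round(1) for s in (.022,.102)],[w2px(K2,V2,p+d*s+[0,0,dz]).round(1) for s in (.022,.102)])
crop(im2,260,120,120,120,5,"w3b")
im3,K3,V3=cam("scene"); crop(im3,220,150,160,110,5,"s3")
for dz in (0,.005,.01,-.01,-.02):
  print(dz,[w2px(K3,V3,p+d*s+[0,0,dz]).round(1) for s in (.022,.102)])
```

```text
0 [array([338.5, 189.4]), array([335.5, 211.5])] [array([315.5, 222.4]), array([315.4,  41.9])]
0.005 [array([338.5, 187.6]), array([335.6, 209.6])] [array([315.5, 226.6]), array([315.4,  40. ])]
0.01 [array([338.6, 185.8]), array([335.6, 207.8])] [array([315.5, 231. ]), array([315.4,  38. ])]
-0.01 [array([338.3, 193. ]), array([335.4, 215.2])] [array([315.4, 214.8]), array([315.3,  45.3])]
-0.02 [array([338.2, 196.5]), array([335.2, 218.8])] [array([315.4, 208.1]), array([315.3,  48.2])]
0 [array([315.7, 171. ]), array([349.4, 174.7])]
0.005 [array([315.7, 169.7]), array([349.5, 173.5])]
0.01 [array([315.7, 168.5]), array([349.7, 172.3])]
-0.01 [array([315.6, 173.5]), array([349.1, 177.2])]
-0.02 [array([315.6, 175.9]), array([348.9, 179.6])]
```

View pics/w3b.png

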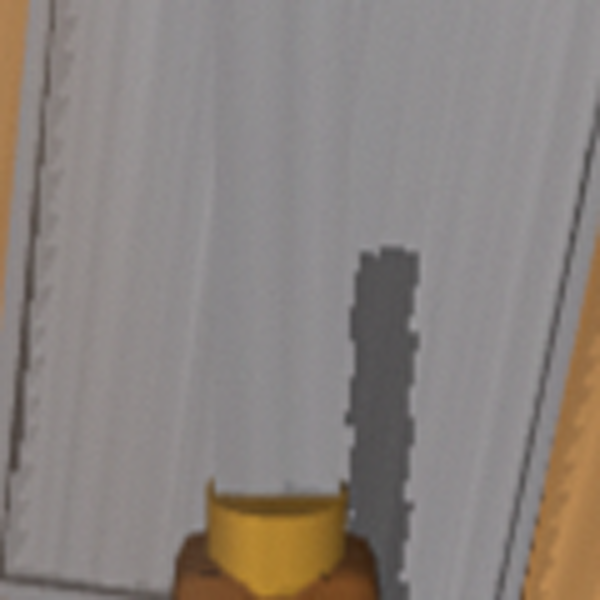

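View pics/s3.png

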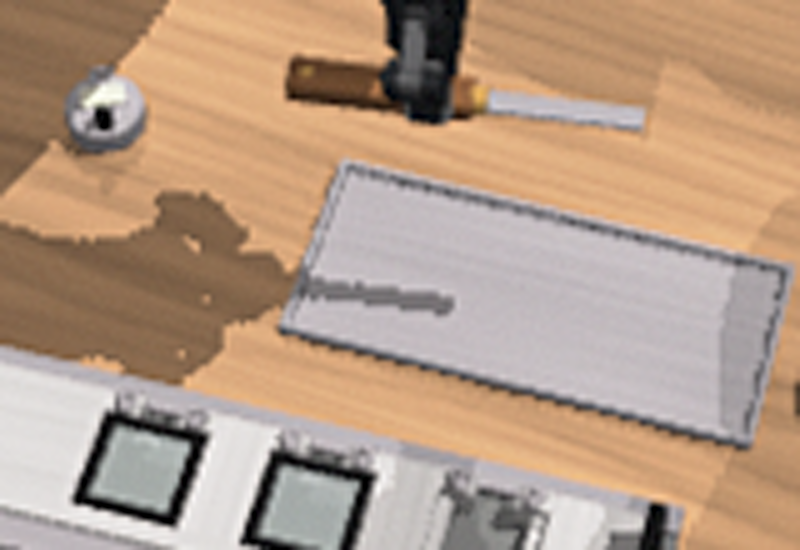

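>>> {"op": "send_rows", "data": {
  "targets": [
    [1,0,0,0,-10],
    [1,0,0,0,-20],
    [1,0,0,0,-30],
    [1,0,0,0,-40],
    [1,0,0,0,-50],
    [1,0,0,0,-60],
    [1,5,-5,0,-70],
    [1,12,-9,0,-80],
    [1,12,-9,0,-90],
    [1,12,-9,0,-96.8]
  ]
}}

```text
time: 5.75
ee_pos: [0.4504, -0.0622, 0.1559]
tcp_rot: [180.0, 0.0, -84.2]
wrist_force: [0.2, 0.2, -1.1]
opening: 0.0163
```

>>> {"op": "send_rows", "data": {
  "targets": [
    [1,0,0,-20,0],
    [1,0,0,-45,0],
    [1,0,0,-45,0]
  ]
}}

```text
time: 6.12
ee_pos: [0.4493, -0.0621, 0.1096]
tcp_rot: [179.8, 0.1, -83.9]
wrist_force: [-0.4, -0.2, 0.1]
opening: 0.0163
```

Run:
```python
from h import *
im,K,V=cam("wrist"); cv2.imwrite("pics/w4.png",im)
np.savez("w4.npz",K=K,V=V)
crop(im,200,100,200,150,4,"w4b")
im,K,V=cam("scene"); crop(im,200,170,160,110,5,"s4")
im,K,V=cam("side"); crop(im,230,120,160,120,5,"d4")
```

```text
(no output)
```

View pics/w4.png

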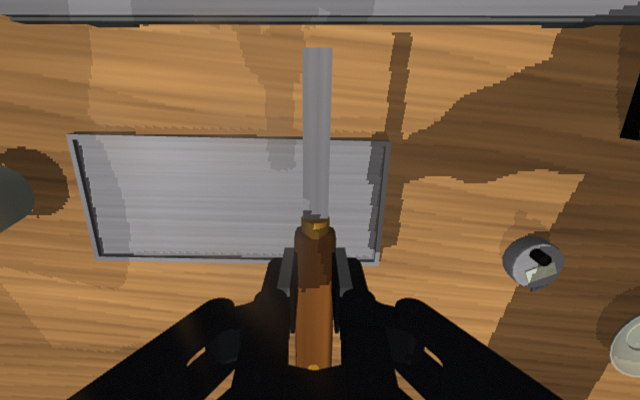

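View pics/s4.png

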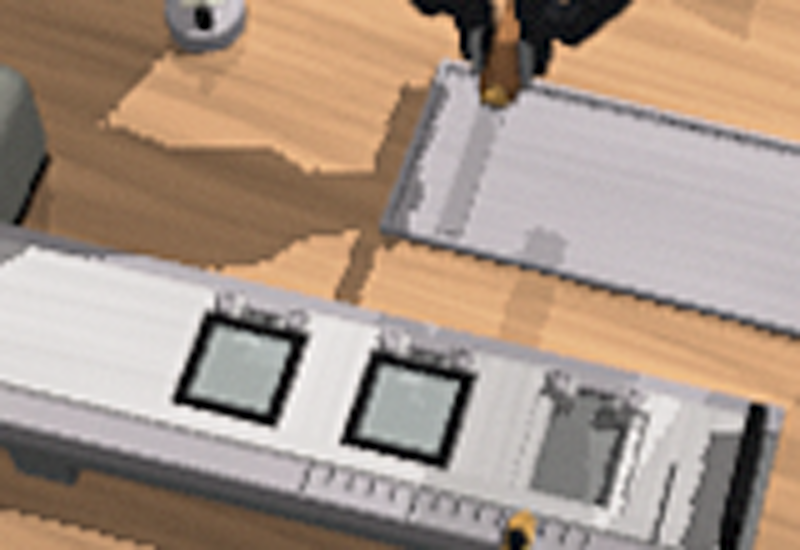

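View pics/d4.png

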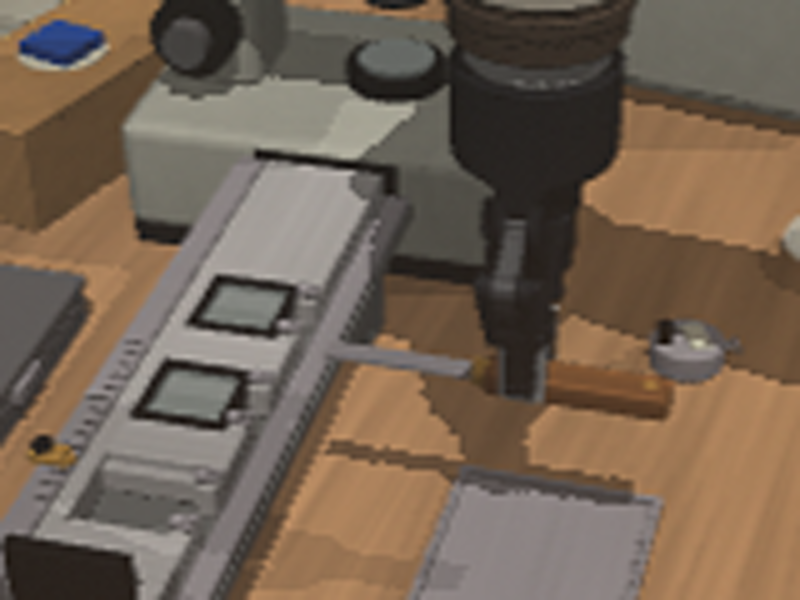

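```bash
cat >> h.py <<'E'
def tri(obs):
    A=[];b=[]
    for K,V,u,v in obs:
        C=np.linalg.inv(V);d=C[:3,:3]@np.linalg.inv(K)@[u,v,1];d/=np.linalg.norm(d)
        M=np.eye(3)-np.outer(d,d);A.append(M);b.append(M@C[:3,3])
    x,*_=np.linalg.lstsq(np.vstack(A),np.hstack(b),rcond=None)
    return x,np.linalg.norm(np.vstack(A)@x-np.hstack(b))
E
python3 - <<'E'
from h import *
d=np.load("w4.npz");K,V=d['K'],d['V']
im,K2,V2=cam("side")
print(tri([(K,V,317,47.5),(K2,V2,297,190)]))
print(tri([(K,V,316.5,217),(K2,V2,324.5,194)]))
o=bot.get_obs();print(o['ee_pos'],o['tcp_rot'])
# filter corners in side & scene
crop(im,255,165,60,50,12,"d5")
im3,K3,V3=cam("scene"); crop(im3,230,225,70,45,11,"s5")
E
```

```text
(array([ 0.54703932, -0.0537624 ,  0.1125419 ]), np.float64(0.0022799142450208114))
(array([ 0.47599162, -0.06073326,  0.1130247 ]), np.float64(0.00048714978583140096))
[ 0.45098107 -0.06256252  0.1123995 ] [-1.79924285e+02 -1.83527994e-02 -8.39262324e+01]
```

View pics/s5.png

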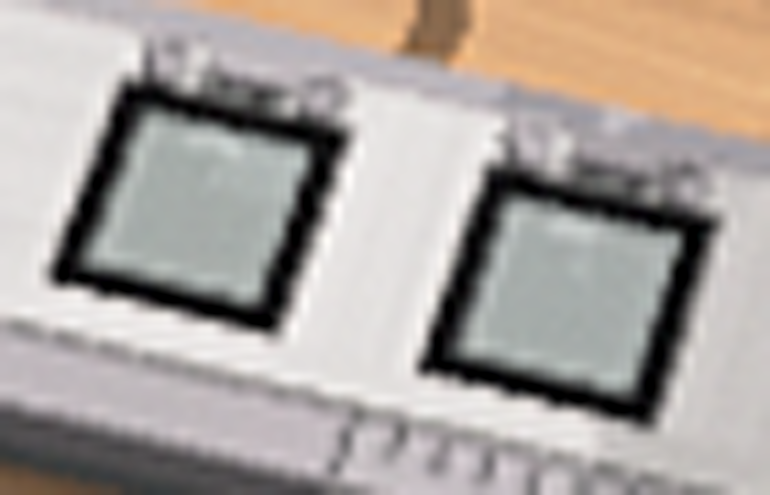

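View pics/d5.png

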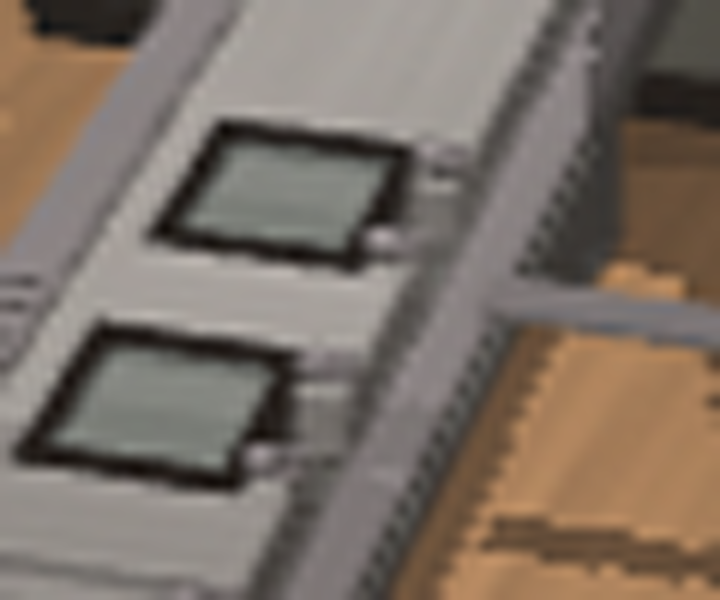

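Run:
```python
from h import *
im,K,V=cam("scene");im,K2,V2=cam("side")
S={1:[(130,90),(340,130),(280,325),(55,278)],2:[(490,180),(710,222),(650,418),(425,368)]}
D={1:[(225,122),(410,152),(362,265),(150,238)],2:[(100,325),(295,355),(240,485),(20,455)]}
for i in (1,2):
    a=np.array([px2w(K,V,230+(u+.0)/11,225+v/11,.075) for u,v in S[i]])
    b=np.array([px2w(K2,V2,255+(u)/12,165+v/12,.075) for u,v in D[i]])
    print(i,a.mean(0).round(4),b.mean(0).round(4)); print(a.round(4)); print(b.round(4))
```

```text
1 [ 0.6298 -0.1258  0.075 ] [ 0.6284 -0.1239  0.075 ]
[[ 0.6101 -0.1519  0.075 ]
 [ 0.603  -0.1056  0.075 ]
 [ 0.6496 -0.0985  0.075 ]
 [ 0.6565 -0.1474  0.075 ]]
[[ 0.6538 -0.1456  0.075 ]
 [ 0.6087 -0.1485  0.075 ]
 [ 0.6011 -0.1038  0.075 ]
 [ 0.6498 -0.0975  0.075 ]]
2 [ 0.6219 -0.0445  0.075 ] [ 0.6203 -0.0429  0.075 ]
[[ 0.6026 -0.0708  0.075 ]
 [ 0.5953 -0.0232  0.075 ]
 [ 0.6418 -0.0179  0.075 ]
 [ 0.6479 -0.0661  0.075 ]]
[[ 0.6457 -0.064   0.075 ]
 [ 0.6012 -0.0682  0.075 ]
 [ 0.5932 -0.0228  0.075 ]
 [ 0.6409 -0.0166  0.075 ]]
```

>>> {"op": "send_rows", "data": {
  "targets": [
    [1,0,1,-20,0],
    [1,0,1,-40,0],
    [1,0,1,-48,0],
    [1,12,2,-48,0],
    [1,24,3.5,-48,0],
    [1,24,3.5,-48,0]
  ]
}}

```text
time: 7.22
ee_pos: [0.4758, -0.0591, 0.0638]
tcp_rot: [-180.0, -0.0, -83.9]
wrist_force: [0.1, 0.8, -1.1]
opening: 0.0164
```

Run:
```python
from h import *
o=bot.get_obs();print(o['ee_pos'],o['tcp_rot'],o['wrist_force'])
im,K,V=cam("wrist"); cv2.imwrite("pics/w5.png",im[:300]); crop(im,220,0,200,150,4,"w5b")
im,K,V=cam("side"); crop(im,255,165,80,60,10,"d6")
im,K,V=cam("scene"); crop(im,240,200,80,60,10,"s6")
```

```text
[ 0.47581497 -0.05906346  0.06379714] [-1.79954029e+02 -9.18504157e-03 -8.39175803e+01] [ 0.07968619  0.83010512 -1.05924144]
```

View pics/w5b.png

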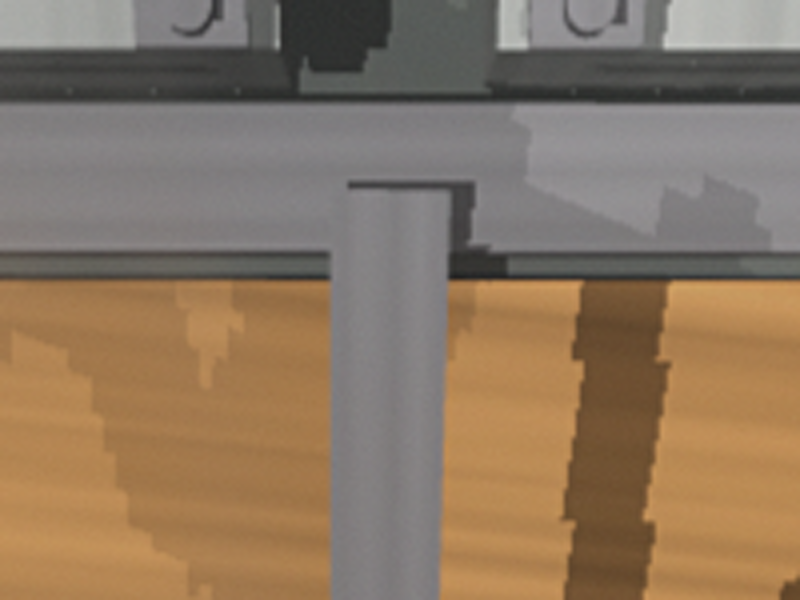

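View pics/d6.png

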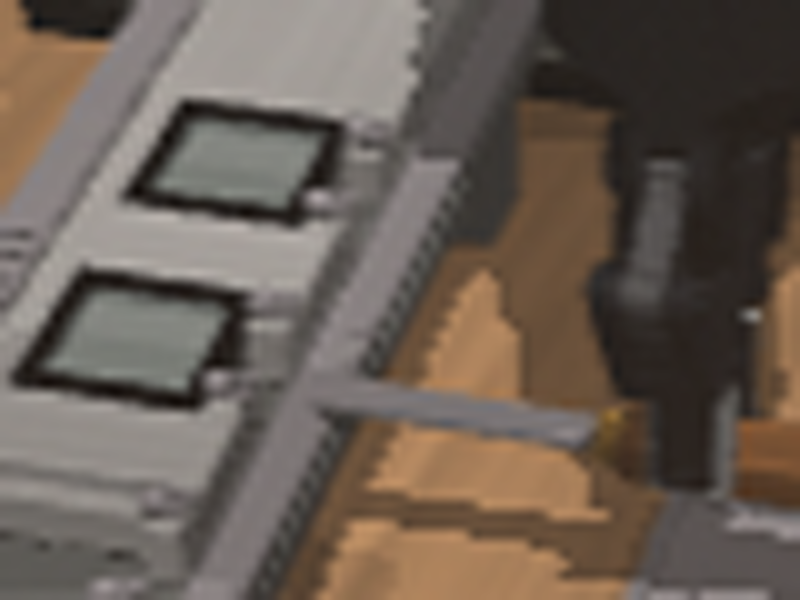

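View pics/s6.png

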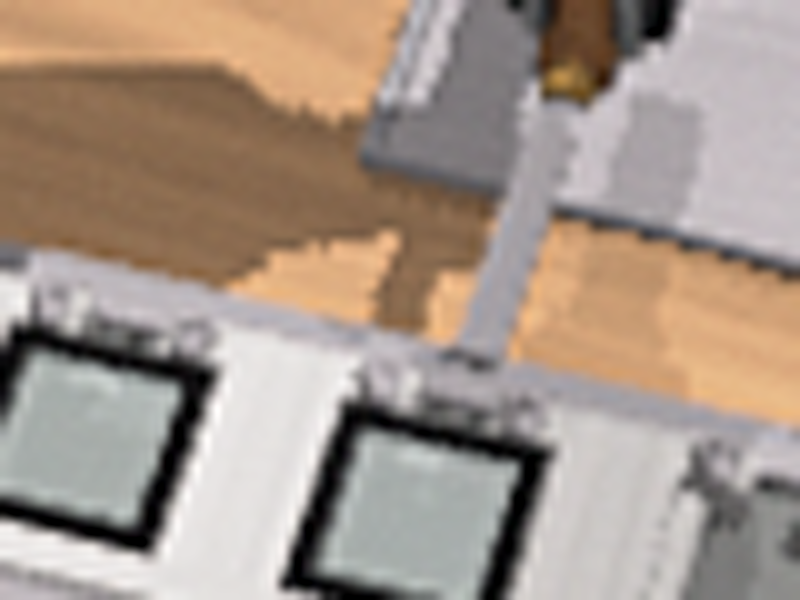

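Run:
```python
from h import *
im,K,V=cam("scene")
sh=px2w(K,V,220+452/5,150+303/5,.003); tp=px2w(K,V,348.8,174.2,.158); l=(tp-sh)/(tp-sh)[2]; print("light per z",l, tp,sh)
im,K,V=cam("wrist")
# blade tip underside right corner ~ (452,188) crop ; shadow corner (474,183)
for zb in (.063,.0645,.066,.0675):
    tr=px2w(K,V,220+452/4,188/4,zb)
    s=tr-l*(tr[2]-.061); q=w2px(K,V,s); print(zb,tr.round(4),(q[0]-220)*4,q[1]*4)
print(px2w(K,V,220+398/4,187/4,.0655))
print([px2w(K,V,220+u/4,75/4,.07) for u in (300,493)])
```

```text
light per z [-0.24398116  0.53417633  1.        ] [0.41576006 0.04469951 0.158     ] [ 0.45357714 -0.03809782  0.003     ]
0.063 [ 0.575  -0.0569  0.063 ] 461.7101642541388 186.50136717977102
0.0645 [ 0.5748 -0.0568  0.0645] 468.99741849227894 185.37667782490394
0.066 [ 0.5746 -0.0567  0.066 ] 476.2886458067194 184.25137527932523
0.0675 [ 0.5744 -0.0567  0.0675] 483.58384944758177 183.12545904142007
[ 0.57421128 -0.05132671  0.0655    ]
[array([ 0.58233149, -0.04096617,  0.07      ]), array([ 0.58425249, -0.05925934,  0.07      ])]
```

>>> {"op": "send_rows", "data": {
  "targets": [
    [1,8,0.8,0,0],
    [1,16,1.7,0,0],
    [1,24,2.5,0,0],
    [1,32,3.3,0,0],
    [1,32,3.3,0,0],
    [1,32,3.3,3,0],
    [1,32,3.3,5,0]
  ],
  "squeeze": 120
}}

```text
time: 8.35
ee_pos: [0.5063, -0.0559, 0.0685]
tcp_rot: [180.0, -0.0, -83.9]
wrist_force: [0.3, -0.5, -2.6]
opening: 0.0158
```

Run:
```python
from h import *
im,K,V=cam("wrist"); crop(im,220,0,200,150,4,"w6b")
im,K,V=cam("side"); crop(im,255,165,80,60,10,"d7")
```

```text
(no output)
```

View pics/w6b.png

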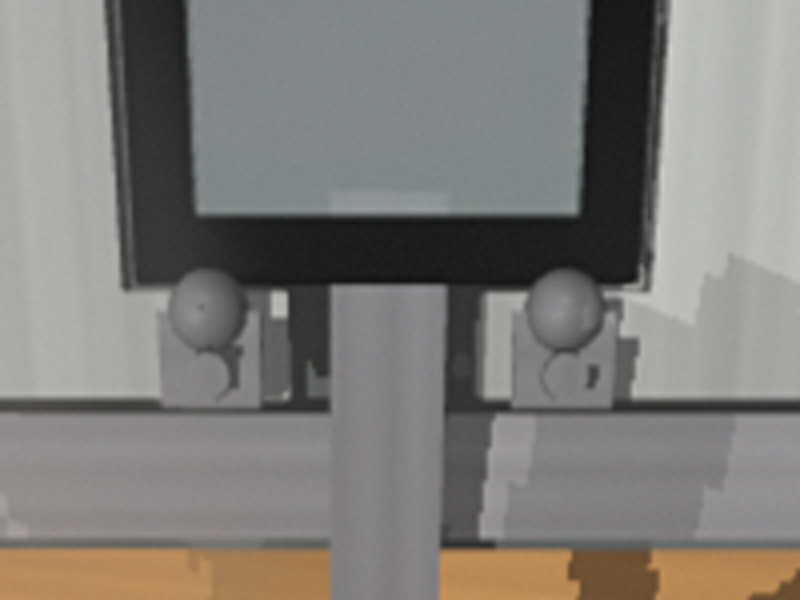

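View pics/d7.png

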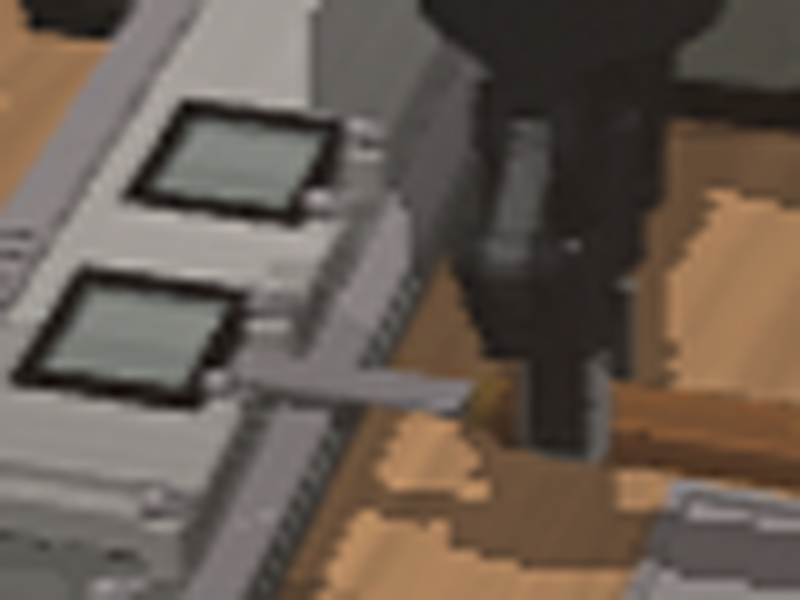

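>>> {"op": "send_rows", "data": {
  "targets": [
    [1,0,0,2,0],
    [1,0,0,4,0],
    [1,0,0,6,0],
    [1,0,0,8,0],
    [1,0,0,10,0],
    [1,0,0,12,0],
    [1,0,0,12,0]
  ]
}}

```text
time: 9.32
ee_pos: [0.5066, -0.0559, 0.0805]
tcp_rot: [-180.0, -0.0, -83.9]
wrist_force: [0.6, -0.6, -1.4]
opening: 0.0164
```

Run:
```python
from h import *
im,K,V=cam("wrist"); crop(im,220,0,200,150,4,"w7b")
im,K,V=cam("side"); crop(im,255,165,80,60,10,"d8")
```

```text
(no output)
```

View pics/w7b.png

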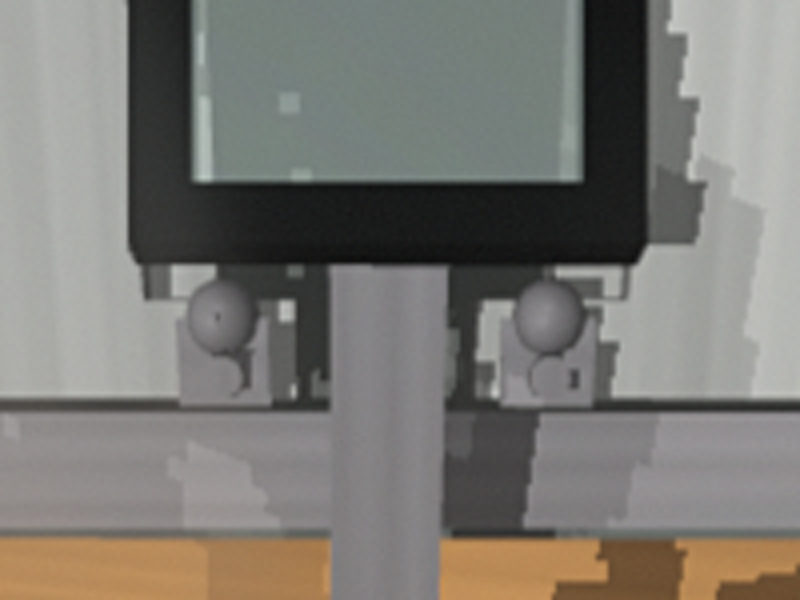

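View pics/d8.png

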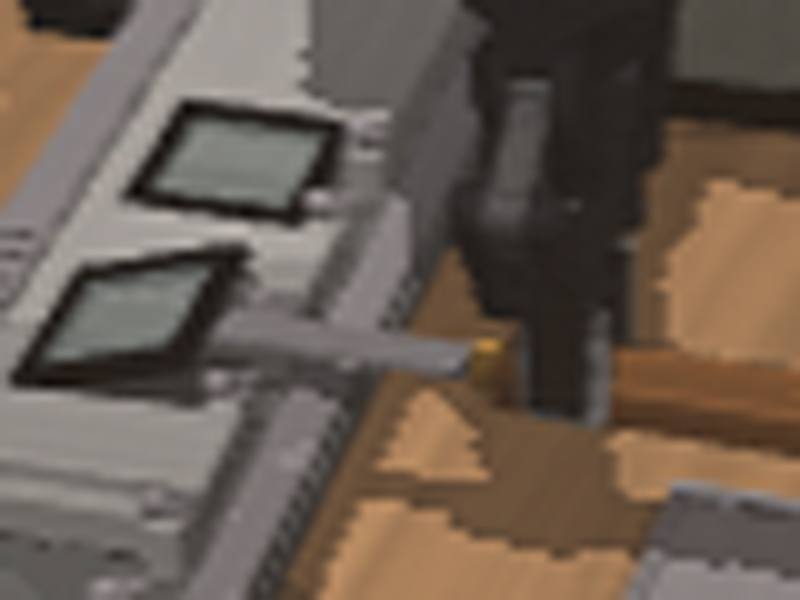

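>>> {"op": "send_rows", "data": {
  "targets": [
    [1,0,0,-3,0],
    [1,0,0,-6,0],
    [1,0,0,-10,0],
    [1,-15,-1.6,-10,0],
    [1,-35,-3.6,-10,0],
    [1,-55,-5.7,-10,0],
    [1,-55,-5.7,-10,0]
  ]
}}

```text
time: 10.3
ee_pos: [0.4503, -0.0617, 0.0705]
tcp_rot: [-180.0, -0.0, -84.0]
wrist_force: [0.6, -0.1, -0.4]
opening: 0.0158
```

Run:
```python
from h import *
o=bot.get_obs();print(o['ee_pos'],o['tcp_rot'])
im,K,V=cam("wrist"); crop(im,220,0,200,150,4,"w8b")
im,K,V=cam("side"); crop(im,255,165,80,60,10,"d9")
```

```text
[ 0.45028549 -0.06170827  0.07050509] [-1.79984301e+02 -4.87720380e-03 -8.39696847e+01]
```

View pics/d9.png

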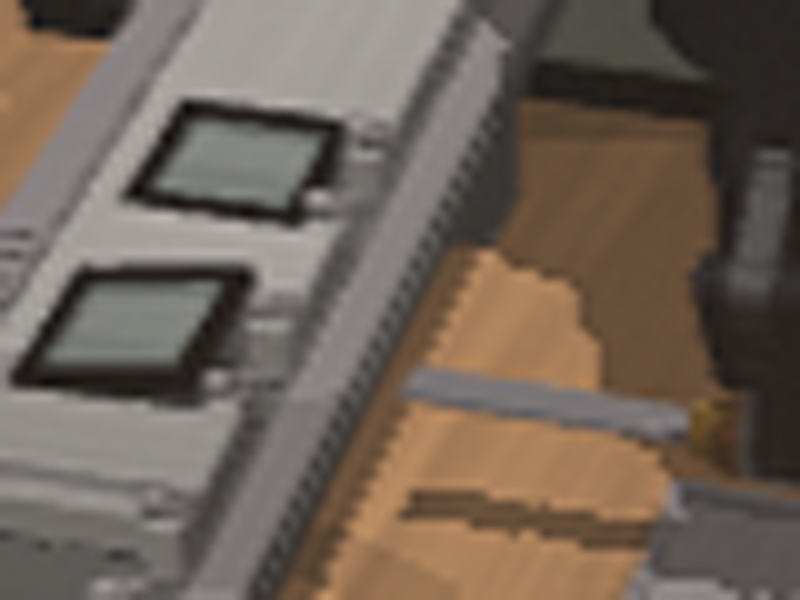

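View pics/w8b.png

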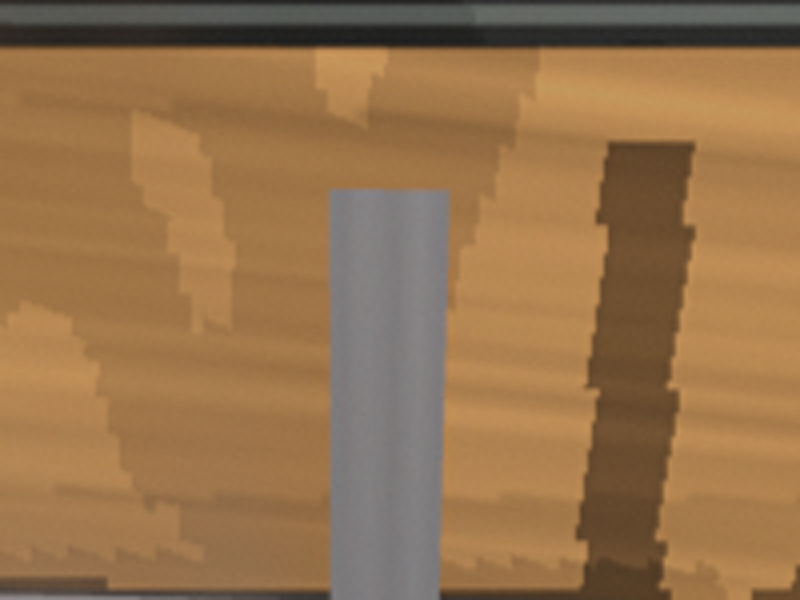

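>>> {"op": "send_rows", "data": {
  "targets": [
    [1,4,-40,0,0],
    [1,8.5,-81.5,0,0],
    [1,8.5,-81.5,-7,0],
    [1,20,-80,-7,0],
    [1,31,-79,-7,0],
    [1,31,-79,-7,0]
  ]
}}

```text
time: 11.15
ee_pos: [0.4836, -0.1397, 0.0633]
tcp_rot: [-180.0, 0.0, -83.8]
wrist_force: [0.3, -0.1, -0.7]
opening: 0.0157
```

Run:
```python
from h import *
o=bot.get_obs();print(o['ee_pos'],o['tcp_rot'])
im,K,V=cam("wrist"); crop(im,220,0,200,150,4,"w9b")
```

```text
[ 0.48355724 -0.13974209  0.06332286] [-1.79988517e+02  3.88861956e-04 -8.38452323e+01]
```

View pics/w9b.png

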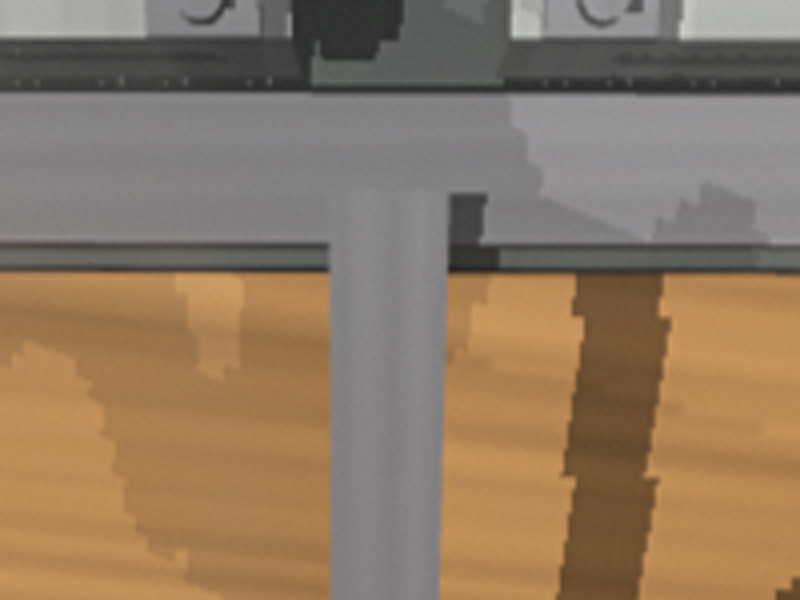

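>>> {"op": "send_rows", "data": {
  "targets": [
    [1,0,-1.3,-2.5,0],
    [1,8,-0.5,-2.5,0],
    [1,16,0.3,-2.5,0],
    [1,25,1.2,-2.5,0],
    [1,33,2,-2.5,0],
    [1,33,2,1,0],
    [1,33,2,1,0]
  ]
}}

```text
time: 12.08
ee_pos: [0.5156, -0.1386, 0.0646]
tcp_rot: [-180.0, -0.0, -83.9]
wrist_force: [0.4, 0.4, -1.4]
opening: 0.0163
```

Run:
```python
from h import *
o=bot.get_obs();print(o['ee_pos'],o['tcp_rot'])
im,K,V=cam("wrist"); crop(im,220,0,200,150,4,"w10b")
```

```text
[ 0.51556522 -0.13857417  0.06459476] [-1.79991600e+02 -4.08331668e-03 -8.39381277e+01]
```

View pics/w10b.png

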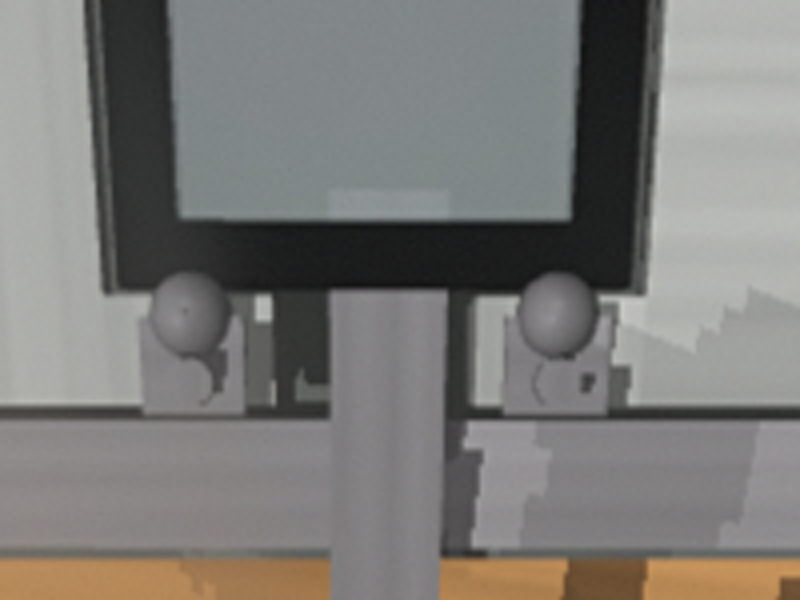

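>>> {"op": "send_rows", "data": {
  "targets": [
    [1,0,1,0,0],
    [1,0,1,2,0],
    [1,0,1,4,0],
    [1,0,1,6,0],
    [1,0,1,8,0],
    [1,0,1,10,0],
    [1,0,1,12,0],
    [1,0,1,14,0],
    [1,0,1,16,0],
    [1,0,1,16,0]
  ]
}}

```text
time: 13.38
ee_pos: [0.5156, -0.1376, 0.0805]
tcp_rot: [-180.0, -0.0, -83.9]
wrist_force: [-1.0, 0.0, -1.0]
opening: 0.0161
```

Run:
```python
from h import *
im,K,V=cam("wrist"); crop(im,220,0,200,150,4,"w11b")
im,K,V=cam("side"); crop(im,255,165,80,60,10,"d11")
```

```text
(no output)
```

View pics/w11b.png

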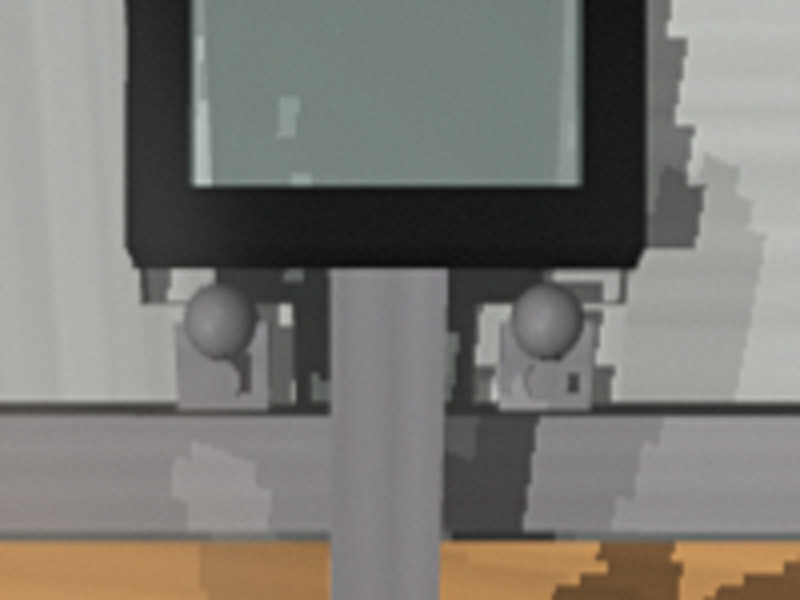

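View pics/d11.png

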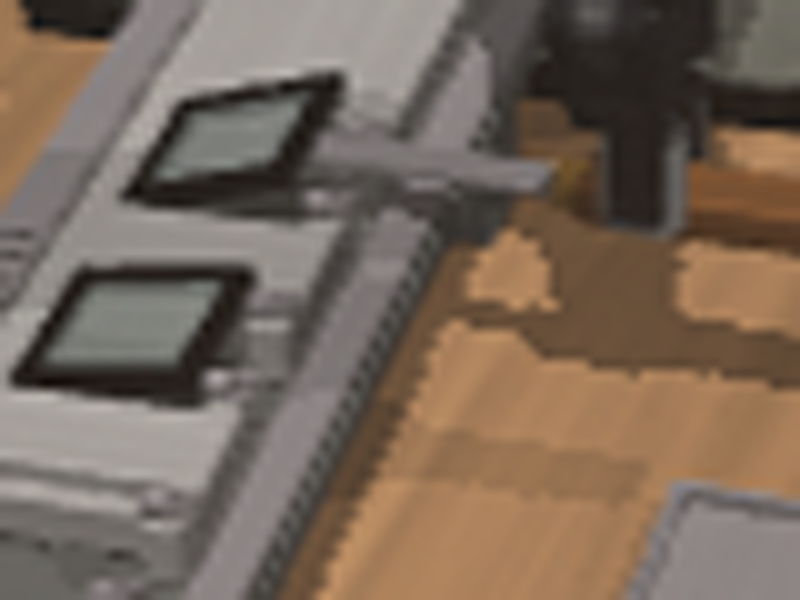

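>>> {"op": "send_rows", "data": {
  "targets": [
    [1,0,0,-3,0],
    [1,0,0,-6,0],
    [1,0,0,-10,0],
    [1,-15,-1.6,-10,0],
    [1,-35,-3.6,-10,0],
    [1,-60,-6.2,-10,0],
    [1,-60,-6,30,0],
    [1,-60,-6,80,0],
    [1,-60,-6,80,0]
  ]
}}

```text
time: 14.6
ee_pos: [0.4564, -0.1442, 0.1643]
tcp_rot: [-179.7, -0.2, -84.0]
wrist_force: [-0.1, 0.3, -0.5]
opening: 0.0163
```

Run:
```python
from h import *
d=np.load("w1.npz");K,V=d['K'],d['V'];im=d['im']
o=bot.get_obs();print(o['ee_pos'],o['tcp_rot'])
c=np.array([px2w(K,V,u,v,.007) for u,v in [(275.5,47),(370.5,55),(344,251),(266,246)]]);print(c.round(4),c.mean(0))
im,K,V=cam("side"); crop(im,255,165,80,60,10,"d12")
```

```text
[ 0.45636021 -0.14415029  0.16432137] [-1.79663080e+02 -1.51867415e-01 -8.39514200e+01]
[[ 0.3729  0.1203  0.007 ]
 [ 0.4786  0.1307  0.007 ]
 [ 0.4995 -0.1149  0.007 ]
 [ 0.3933 -0.1261  0.007 ]] [0.4360641  0.00250689 0.007     ]
```

View pics/d12.png

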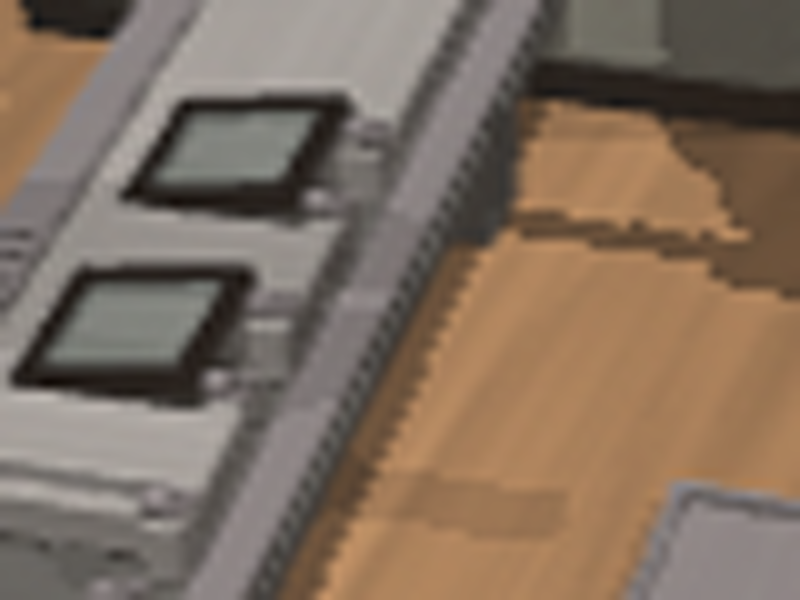

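>>> {"op": "send_rows", "data": {
  "targets": [
    [1,0,15,0,10],
    [1,-5,30,0,20],
    [1,-10,50,0,30],
    [1,-15,70,0,40],
    [1,-19,90,0,50],
    [1,-19,110,0,60],
    [1,-19,131,0,70],
    [1,-19,131,0,80],
    [1,-19,131,0,89],
    [1,-19,131,0,89]
  ]
}}

```text
time: 15.9
ee_pos: [0.4356, -0.0126, 0.159]
tcp_rot: [-180.0, 0.1, 5.0]
wrist_force: [0.3, -0.9, -0.7]
opening: 0.0162
```

Run:
```python
from h import *
o=bot.get_obs();print(o['ee_pos'],o['tcp_rot'])
im,K,V=cam("wrist"); cv2.imwrite("pics/w12.png",im)
```

```text
[ 0.43564457 -0.0125787   0.15902309] [-1.79987841e+02  1.06873147e-01  5.00251944e+00]
```

View pics/w12.png

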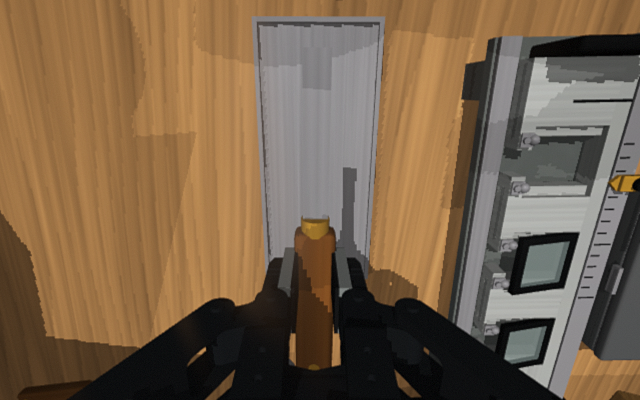

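>>> {"op": "send_rows", "data": {
  "targets": [
    [1,0,0,-60,0],
    [1,0,0,-110,0],
    [1,0,0,-140,0],
    [1,0,0,-150,0],
    [1,0,0,-152,0],
    [1,0,0,-152,0],
    [0.5,0,0,-152,0],
    [0.5,0,0,-152,0],
    [0.5,0,0,-152,0]
  ]
}}

```text
time: 17.08
ee_pos: [0.4367, -0.0126, 0.0086]
tcp_rot: [180.0, -0.0, 5.1]
wrist_force: [-0.6, 0.5, 0.1]
opening: 0.0426
```

>>> {"op": "send_rows", "data": {
  "targets": [
    [0.5,0,0,20,0],
    [0.4,0,0,80,0],
    [0.3,0,0,140,0],
    [0.25,0,0,200,0],
    [0.25,0,0,240,0],
    [0.25,0,0,240,0]
  ]
}}

```text
time: 17.82
ee_pos: [0.4376, -0.0126, 0.2515]
tcp_rot: [180.0, -0.3, 5.1]
wrist_force: [0.6, -0.4, 0.7]
opening: 0.0641
```

Run:
```python
from h import *
o=bot.get_obs();print(o['ee_pos'],o['tcp_rot'],o['opening'])
im,K,V=cam("wrist"); cv2.imwrite("pics/w13.png",im)
im,K,V=cam("side"); cv2.imwrite("pics/d13.png",im)
```

```text
[ 0.43760862 -0.01258211  0.25146899] [179.96452252  -0.2986655    5.05726349] 0.06406462639422088
```

View pics/w13.png

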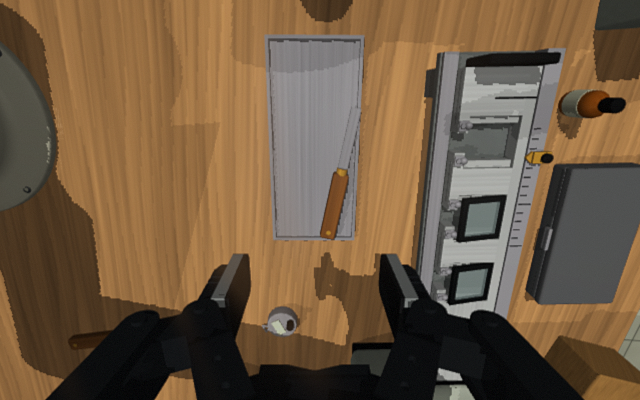

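View pics/d13.png

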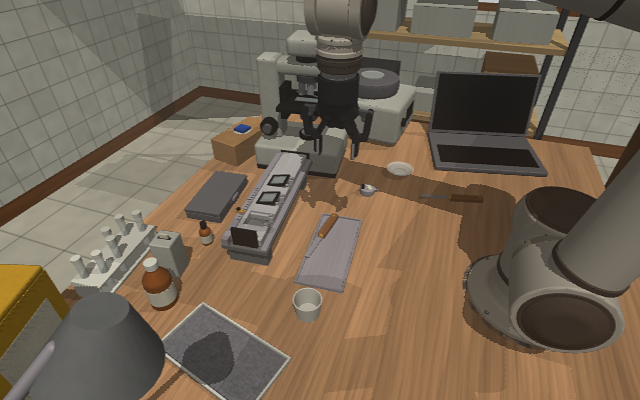

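Run:
```python
from h import *
im,K,V=cam("wrist"); np.savez("w13.npz",K=K,V=V,im=im)
crop(im,255,30,120,220,2.7,"w13a")
```

```text
(no output)
```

View pics/w13a.png

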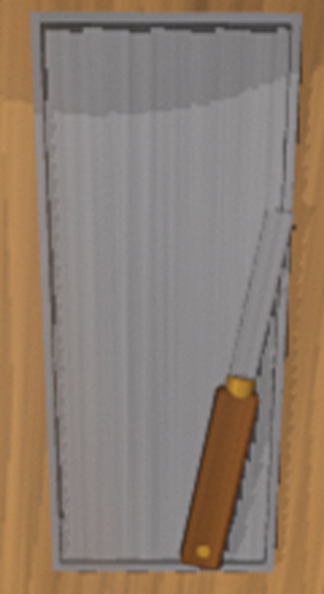

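Run:
```python
from h import *
d=np.load("w13.npz");K,V=d['K'],d['V']
f=lambda u,v,z:px2w(K,V,255+u/2.7,30+v/2.7,z)
r=f(201,564,.017);fr=f(238,392,.017);t=f(280,210,.0112)
print(r,fr,t); 
for a,b in((r,fr),(r,t)):
  e=b-a;print(np.degrees(np.arctan2(e[1],e[0])),np.linalg.norm(e[:2]))
c=np.array([f(u,v,.007) for u,v in [(32,16),(300,14),(272,570),(55,570)]]);print(c.round(4),c.mean(0))
print(bot.get_obs()['ee_pos'])
```

```text
[ 0.46434471 -0.11079231  0.017     ] [ 0.47217107 -0.02391192  0.017     ] [0.48137771 0.0560116  0.0112    ]
84.85257096983483 0.08723218084926244
84.16951116930318 0.16767130426546573
[[ 0.372   0.122   0.007 ]
 [ 0.4799  0.1322  0.007 ]
 [ 0.5009 -0.1158  0.007 ]
 [ 0.3931 -0.1253  0.007 ]] [0.43648282 0.0032544  0.007     ]
[ 0.43628664 -0.01254694  0.24730434]
```

>>> {"op": "send_rows", "data": {
  "targets": [
    [0.5,35,-28.5,-50,-10.5],
    [0.5,35,-28.5,-110,-10.5],
    [0.5,35,-28.5,-170,-10.5],
    [0.5,35,-28.5,-200,-10.5],
    [0.5,35,-28.5,-200,-10.5]
  ],
  "squeeze": 60
}}

```text
time: 18.6
ee_pos: [0.4688, -0.0408, 0.0449]
tcp_rot: [180.0, 0.4, -5.4]
wrist_force: [0.6, 0.0, 0.5]
opening: 0.043
```

Run:
```python
from h import *
o=bot.get_obs();print(o['ee_pos'],o['tcp_rot'],o['opening'])
im,K,V=cam("wrist"); cv2.imwrite("pics/w14.png",im)
```

```text
[ 0.46883931 -0.04084743  0.04493404] [179.9969634    0.37071858  -5.44278728] 0.0429967621060293
```

View pics/w14.png

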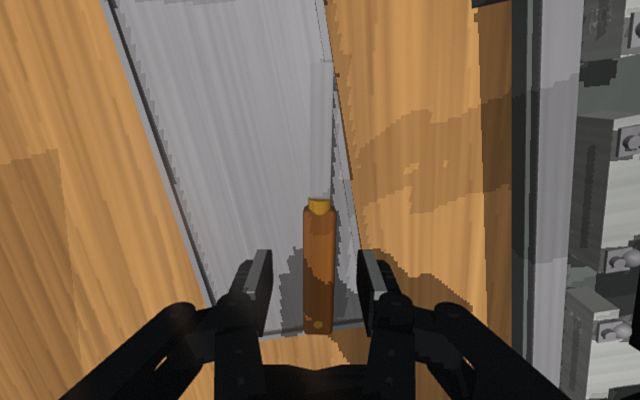

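>>> {"op": "send_rows", "data": {
  "targets": [
    [0.5,0,0,-20,0],
    [0.5,0,0,-33,0],
    [0.5,0,0,-37,0],
    [0.7,0,0,-37,0],
    [0.9,0,0,-37,0],
    [1,0,0,-37,0],
    [1,0,0,-37,0],
    [1,0,0,-37,0]
  ],
  "squeeze": 60
}}

```text
time: 19.65
ee_pos: [0.472, -0.0411, 0.0122]
tcp_rot: [-180.0, -0.1, -5.4]
wrist_force: [-1.3, 0.3, 5.8]
opening: 0.0176
```

>>> {"op": "send_rows", "data": {
  "targets": [
    [1,0,0,6,0],
    [1,-5,5,15,2],
    [1,-15,12,15,5],
    [1,-25,20,15,8],
    [1,-34.5,27.5,15,10.5],
    [1,-34.5,27.5,15,10.5],
    [1,-34.5,27.5,6,10.5],
    [1,-34.5,27.5,1,10.5],
    [1,-34.5,27.5,0,10.5],
    [1,-34.5,27.5,-1,10.5]
  ]
}}

```text
time: 20.9
ee_pos: [0.4371, -0.0137, 0.012]
tcp_rot: [-180.0, -0.0, 5.0]
wrist_force: [-13.7, 0.8, 32.6]
opening: 0.0175
```

>>> {"op": "send_rows", "data": {
  "targets": [
    [1,0,0,0,0],
    [0.6,0,0,0,0],
    [0.5,0,0,0,0],
    [0.5,0,0,0,0],
    [0.4,0,0,40,0],
    [0.3,0,0,100,0],
    [0.25,0,0,160,0],
    [0.2,0,0,220,0],
    [0.2,0,0,240,0],
    [0.2,0,0,240,0]
  ]
}}

```text
time: 22.15
ee_pos: [0.4377, -0.0136, 0.2513]
tcp_rot: [180.0, -0.1, 5.1]
wrist_force: [0.4, -0.2, -1.3]
opening: 0.0686
```

Run:
```python
from h import *
o=bot.get_obs();print(o['ee_pos'],o['tcp_rot'],o['opening'])
im,K,V=cam("wrist"); cv2.imwrite("pics/w15.png",im)
```

```text
[ 0.43771911 -0.01359566  0.2513015 ] [ 1.79985136e+02 -1.31216567e-01  5.05720017e+00] 0.06860472520606654
```

View pics/w15.png

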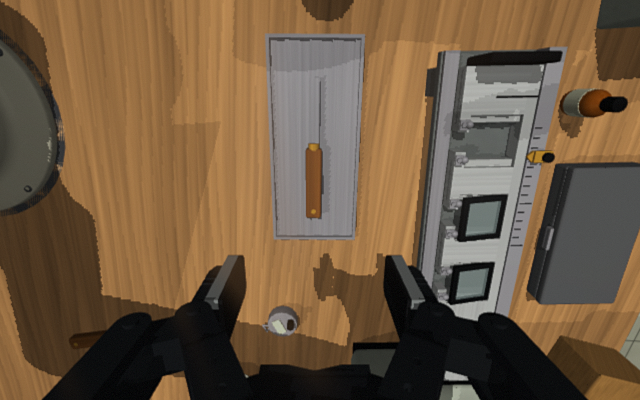

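Run:
```python
from h import *
im,K,V=cam("scene"); crop(im,390,230,110,120,5,"s15")
c=np.array([px2w(K,V,u,v,.01) for u,v in [(444,239.5),(490,266),(448,341),(401,309)]]);print(c.round(4),c.mean(0))
im,K2,V2=cam("side"); crop(im,150,290,150,110,5,"d15")
```

```text
[[0.4181 0.3054 0.01  ]
 [0.4499 0.4245 0.01  ]
 [0.6644 0.368  0.01  ]
 [0.6303 0.2519 0.01  ]] [0.54069096 0.33744181 0.01      ]
```

View pics/s15.png

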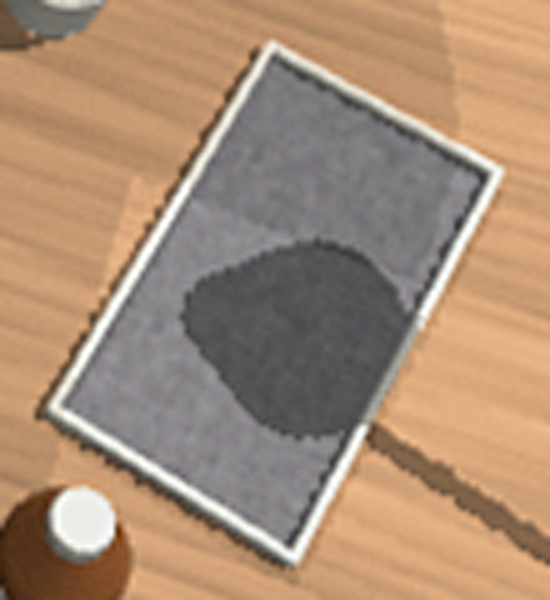

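>>> {"op": "send_rows", "data": {
  "targets": [
    [0.2,20,0,0,10],
    [0.2,40,0,0,20],
    [0.2,60,0,0,30],
    [0.2,80,0,0,40],
    [0.2,100,0,0,50],
    [0.2,120,-10,0,60],
    [0.2,140,-20,-20,70],
    [0.2,160,-30,-40,80],
    [0.2,171,-32,-60,91],
    [0.2,171,-32,-80,91]
  ]
}}

```text
time: 23.55
ee_pos: [0.6078, -0.0458, 0.1672]
tcp_rot: [-179.8, -0.0, 96.2]
wrist_force: [0.3, 0.4, -0.4]
opening: 0.0682
```

>>> {"op": "send_rows", "data": {
  "targets": [
    [0.2,0,0,0,0],
    [0.2,0,0,0,0]
  ]
}}

```text
time: 23.8
ee_pos: [0.6078, -0.0455, 0.1704]
tcp_rot: [-180.0, -0.0, 96.0]
wrist_force: [0.1, -0.6, 0.3]
opening: 0.0682
```

Run:
```python
from h import *
o=bot.get_obs();print(o['ee_pos'],o['tcp_rot'],o['opening'],o['q'])
im,K,V=cam("wrist"); cv2.imwrite("pics/w16.png",im); np.savez("w16.npz",im=im,K=K,V=V)
im,K,V=cam("scene");im,K2,V2=cam("side")
print("lamp",tri([(K,V,618,225),(K2,V2,95,400)]),tri([(K,V,628,188),(K2,V2,100,300)]))
print("stain",px2w(K,V,402,352,0),"cup",px2w(K,V,400,230,0))
```

```text
[ 0.60776348 -0.04546943  0.17042025] [-1.79980172e+02 -5.50882214e-03  9.60445023e+01] 0.06815739068742305 [-4.27944877e+00  1.24259641e+01  1.16930787e+01  8.92876085e+01
  1.86625567e-03 -1.03239523e+01]
lamp (array([0.47042885, 0.56176559, 0.32602288]), np.float64(0.005442959616717833)) (array([0.46263834, 0.52647926, 0.41945864]), np.float64(0.00039095441467077374))
stain [0.72063299 0.28001192 0.        ] cup [0.42492741 0.19565864 0.        ]
```

View pics/w16.png

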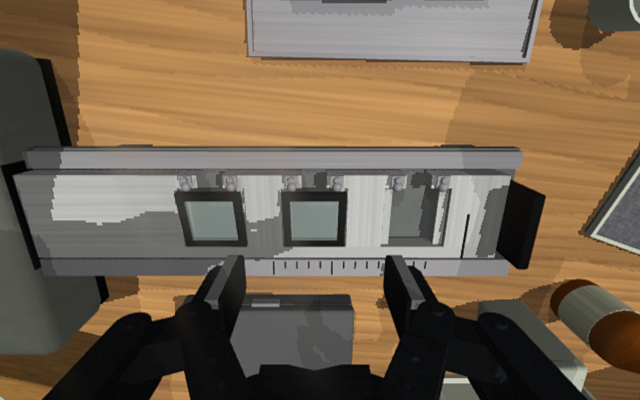

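Run:
```python
from h import *
d=np.load("w16.npz");K,V=d['K'],d['V']
crop(d['im'],170,165,200,95,4,"w16a")
for L in ([(284,192,.085),(347,191,.085),(346,247,.075),(282,246,.075)],[(176,192,.085),(241,192,.085),(246,246,.075),(186,246,.075)]):
    c=np.array([px2w(K,V,*p) for p in L]);print(c.round(4),c.mean(0).round(4))
```

```text
[[ 0.5988 -0.0701  0.085 ]
 [ 0.593  -0.0227  0.085 ]
 [ 0.6451 -0.0153  0.075 ]
 [ 0.6497 -0.0689  0.075 ]] [ 0.6217 -0.0442  0.08  ]
[[ 0.6073 -0.1515  0.085 ]
 [ 0.6022 -0.1025  0.085 ]
 [ 0.6529 -0.099   0.075 ]
 [ 0.6581 -0.1491  0.075 ]] [ 0.6301 -0.1255  0.08  ]
```

View pics/w16a.png

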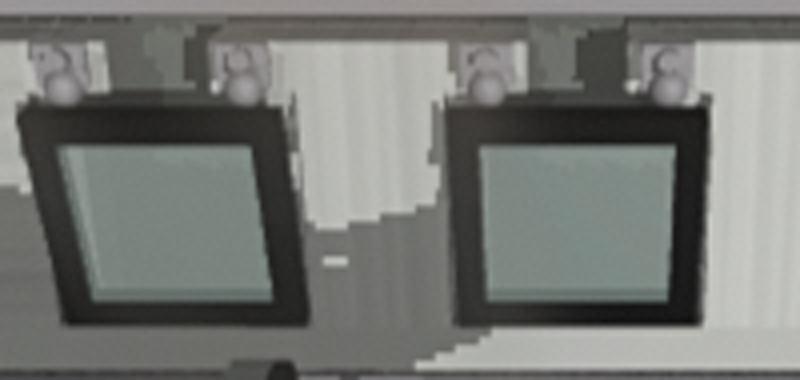

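>>> {"op": "send_rows", "data": {
  "targets": [
    [0.2,3,0,-40,0],
    [0.25,3,0,-75,0],
    [0.3,3,0,-90,0],
    [0.3,3,0,-94,0],
    [0.3,3,0,-94,0]
  ],
  "squeeze": 40
}}

```text
time: 24.58
ee_pos: [0.6116, -0.0456, 0.0776]
tcp_rot: [179.9, 0.0, 96.1]
wrist_force: [0.1, 0.2, -0.5]
opening: 0.0598
```

Run:
```python
from h import *
o=bot.get_obs();print(o['ee_pos'],o['tcp_rot'],o['opening'])
im,K,V=cam("wrist"); cv2.imwrite("pics/w17.png",im)
im,K,V=cam("side"); crop(im,230,140,120,90,6,"d17")
im,K,V=cam("scene"); crop(im,230,180,120,90,6,"s17")
```

```text
[ 0.61156607 -0.04560391  0.07758904] [1.79908962e+02 1.63306986e-02 9.60595810e+01] 0.05979968686857362
```

View pics/w17.png

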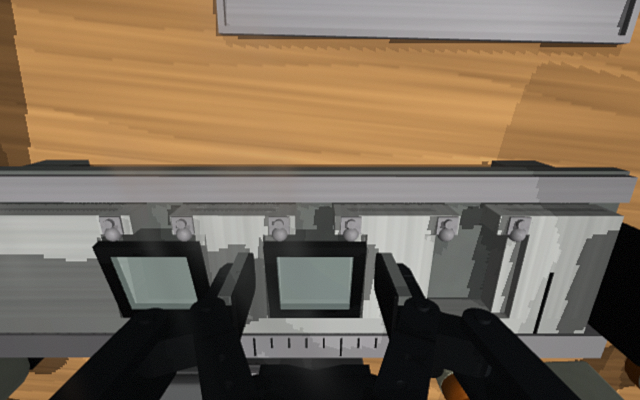

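View pics/d17.png

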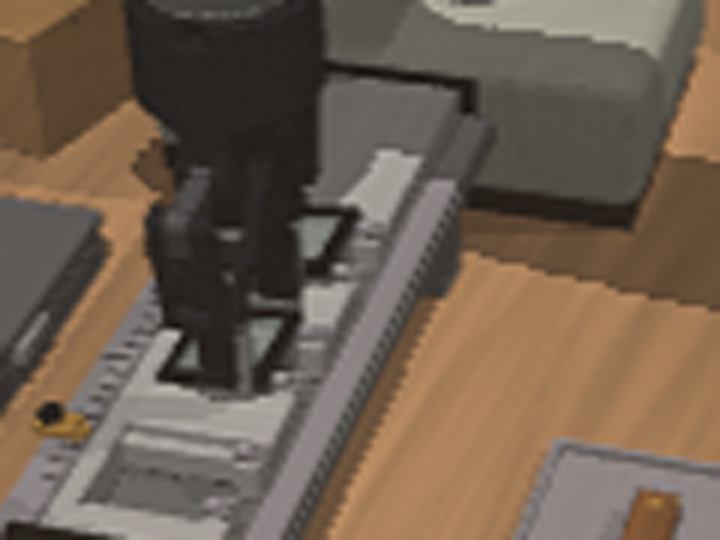

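View pics/s17.png

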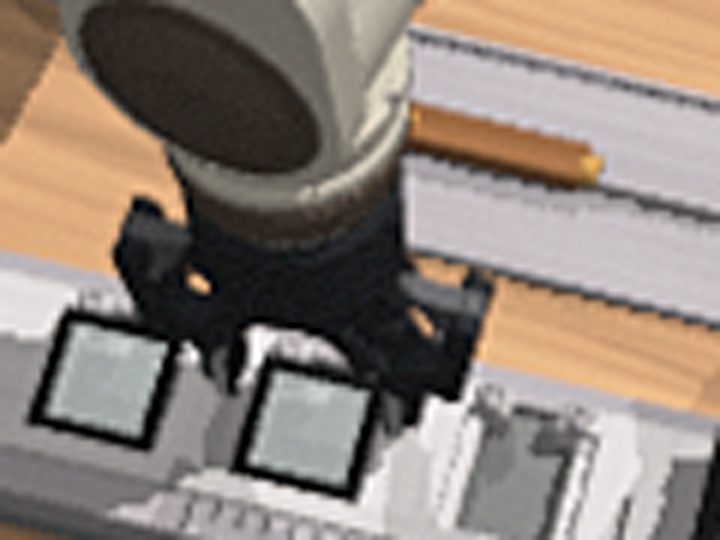

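>>> {"op": "send_rows", "data": {
  "targets": [
    [0.3,0,0,-2,0],
    [0.3,0,0,-4,0],
    [0.3,0,0,-4,0]
  ]
}}

```text
time: 25.1
ee_pos: [0.6109, -0.0455, 0.0721]
tcp_rot: [-180.0, -0.0, 96.1]
wrist_force: [-0.1, -0.1, -0.3]
opening: 0.0596
```

>>> {"op": "send_rows", "data": {
  "targets": [
    [0.3,0,0,-2,0],
    [0.3,0,0,-2,0]
  ]
}}

```text
time: 25.35
ee_pos: [0.611, -0.0456, 0.0702]
tcp_rot: [-180.0, -0.0, 96.1]
wrist_force: [0.6, 0.1, 0.7]
opening: 0.0596
```

>>> {"op": "send_rows", "data": {
  "targets": [
    [0.35,0,0,1,0],
    [0.45,0,0,1,0],
    [0.6,0,0,1,0],
    [0.6,0,0,1,0],
    [0.6,0,0,1,0]
  ],
  "squeeze": 40
}}

```text
time: 25.98
ee_pos: [0.6113, -0.0455, 0.0723]
tcp_rot: [179.9, 0.0, 96.1]
wrist_force: [-1.3, 0.7, 6.6]
opening: 0.0485
```

Run:
```python
from h import *
im,K,V=cam("wrist"); cv2.imwrite("pics/w18.png",im)
```

```text
(no output)
```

View pics/w18.png

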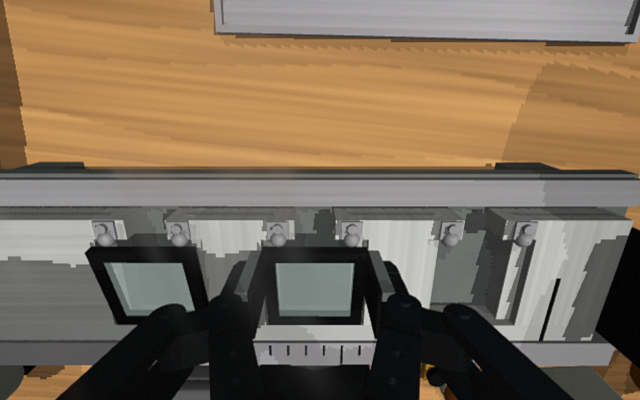

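>>> {"op": "send_rows", "data": {
  "targets": [
    [1,0,0,0,0],
    [1,0,0,3,0],
    [1,0,0,10,0],
    [1,0,0,25,0],
    [1,0,0,60,0],
    [1,0,0,100,0],
    [1,0,0,100,0]
  ],
  "squeeze": 50
}}

```text
time: 26.9
ee_pos: [0.6125, -0.0457, 0.176]
tcp_rot: [179.6, 0.1, 96.1]
wrist_force: [-0.2, 0.5, 0.0]
opening: 0.0483
```

Run:
```python
from h import *
im,K,V=cam("wrist"); cv2.imwrite("pics/w19.png",im)
im,K,V=cam("side"); crop(im,200,90,160,120,5,"d19")
```

```text
(no output)
```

View pics/w19.png

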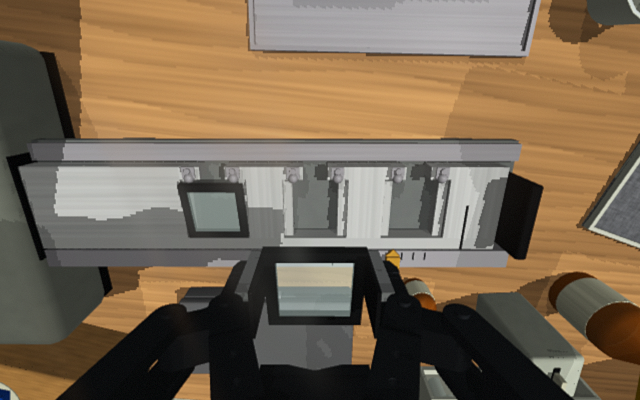

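View pics/d19.png

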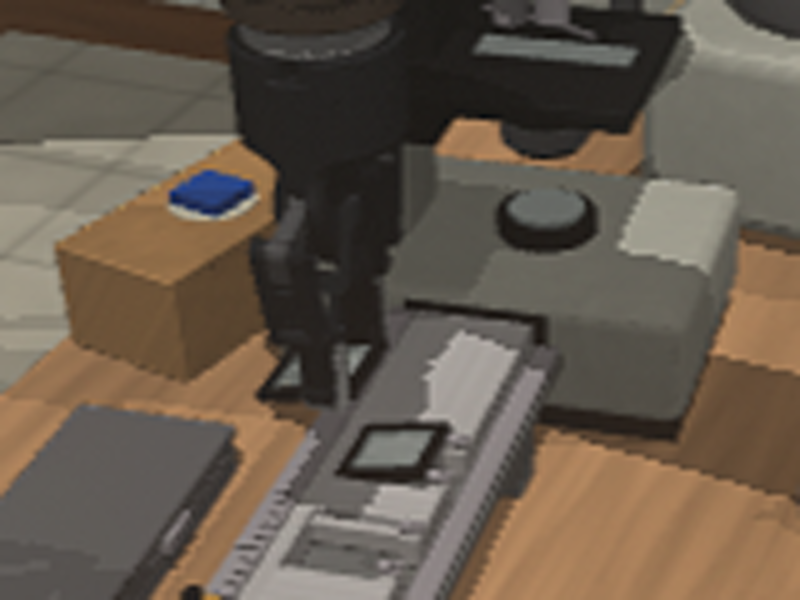

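>>> {"op": "send_rows", "data": {
  "targets": [
    [1,-20,40,0,-4],
    [1,-40,80,0,-8],
    [1,-55,120,0,-12],
    [1,-60,160,0,-16],
    [1,-60,205,0,-20],
    [1,-60,250,0,-20.3],
    [1,-55,295,0,-20.3],
    [1,-47,340,0,-20.3],
    [1,-47,376,0,-20.3],
    [1,-47,376,0,-20.3]
  ]
}}

```text
time: 28.25
ee_pos: [0.5631, 0.3324, 0.1691]
tcp_rot: [-179.9, 0.1, 75.9]
wrist_force: [0.5, 0.1, -0.3]
opening: 0.0481
```

Run:
```python
from h import *
o=bot.get_obs();print(o['ee_pos'],o['tcp_rot'],o['opening'])
im,K,V=cam("wrist"); cv2.imwrite("pics/w20.png",im);np.savez("w20.npz",K=K,V=V)
im,K,V=cam("side"); cv2.imwrite("pics/d20.png",im)
```

```text
[0.56307128 0.33242609 0.16912804] [-1.79871282e+02  1.04704472e-01  7.59231899e+01] 0.04810835127792734
```

View pics/w20.png

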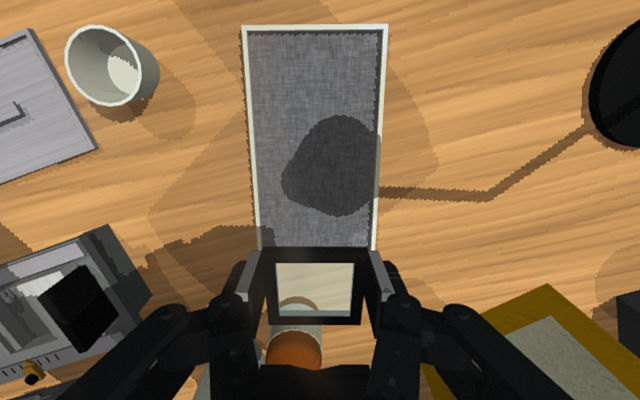

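View pics/d20.png

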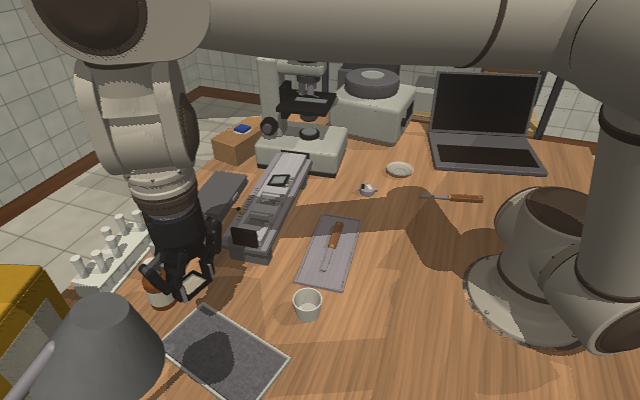

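Run:
```python
from h import *
d=np.load("w20.npz");K,V=d['K'],d['V']
a=px2w(K,V,243,25,.01);b=px2w(K,V,388,25,.01);l=px2w(K,V,259,245,.01);r=px2w(K,V,373,245,.01)
print(a,b,l,r,np.linalg.norm(a-b)); x=(l+r-a-b);x/=np.linalg.norm(x);print(x,np.degrees(np.arctan2(x[1],x[0])))
print((a+b)/2+x*.115)
```

```text
[0.41495782 0.3061532  0.01      ] [0.4450958  0.42584246 0.01      ] [0.61726834 0.25719634 0.01      ] [0.64681042 0.3747444  0.01      ] 0.1234253544262159
[ 0.97067792 -0.24038381  0.        ] -13.909194019807746
[0.54165477 0.33835369 0.01      ]
```

>>> {"op": "send_rows", "data": {
  "targets": [
    [1,0,0,-50,0],
    [1,0,0,-100,0],
    [1,0,0,-140,0],
    [1,0,0,-156,0],
    [1,0,0,-161,0],
    [1,0,0,-164,0],
    [1,0,0,-164,0]
  ],
  "squeeze": 30
}}

```text
time: 29.22
ee_pos: [0.5647, 0.3307, 0.0087]
tcp_rot: [179.9, -0.1, 75.8]
wrist_force: [-0.1, -0.0, 0.1]
opening: 0.0482
```

>>> {"op": "send_rows", "data": {
  "targets": [
    [1,0,0,-1,0],
    [1,0,0,-2,0],
    [1,0,0,-3,0],
    [1,0,0,-3,0]
  ],
  "squeeze": 20
}}

```text
time: 29.72
ee_pos: [0.5641, 0.3307, 0.0047]
tcp_rot: [180.0, -0.0, 75.8]
wrist_force: [-1.0, 0.6, 3.2]
opening: 0.0483
```

Contact is beginning; lower slightly more, then release gently.

>>> {"op": "send_rows", "data": {
  "targets": [
    [1,0,0,-1,0],
    [1,0,0,-2,0],
    [1,0,0,-2,0]
  ]
}}

```text
time: 30.1
ee_pos: [0.5639, 0.3307, 0.0035]
tcp_rot: [180.0, -0.0, 75.8]
wrist_force: [-5.5, -0.3, 10.9]
opening: 0.0482
```

Run:
```python
from h import *
im,K,V=cam("wrist"); cv2.imwrite("pics/w21.png",im)
```

```text
(no output)
```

View pics/w21.png

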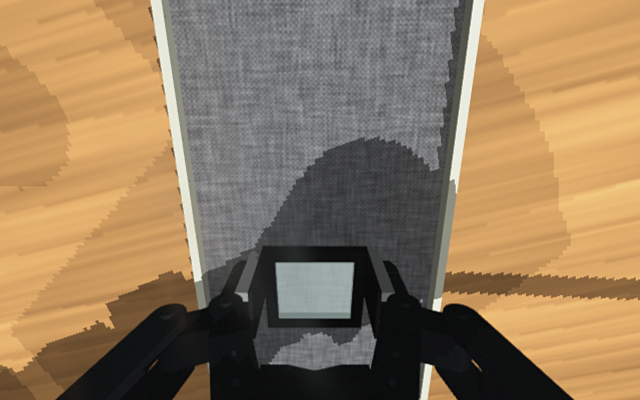

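>>> {"op": "send_rows", "data": {
  "targets": [
    [0.4,0,0,0,0],
    [0.36,0,0,0,0],
    [0.32,0,0,0,0],
    [0.3,0,0,0,0],
    [0.3,0,0,0,0],
    [0.28,0,0,5,0],
    [0.28,0,0,40,0],
    [0.28,0,0,100,0],
    [0.28,0,0,160,0],
    [0.28,0,0,165,0]
  ]
}}

```text
time: 31.4
ee_pos: [0.5656, 0.3314, 0.1736]
tcp_rot: [179.6, -0.4, 75.8]
wrist_force: [0.6, -0.5, -0.5]
opening: 0.0614
```

Run:
```python
from h import *
im,K,V=cam("side"); crop(im,150,260,160,120,5,"d22")
im,K,V=cam("wrist"); cv2.imwrite("pics/w22.png",im)
```

```text
(no output)
```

View pics/d22.png

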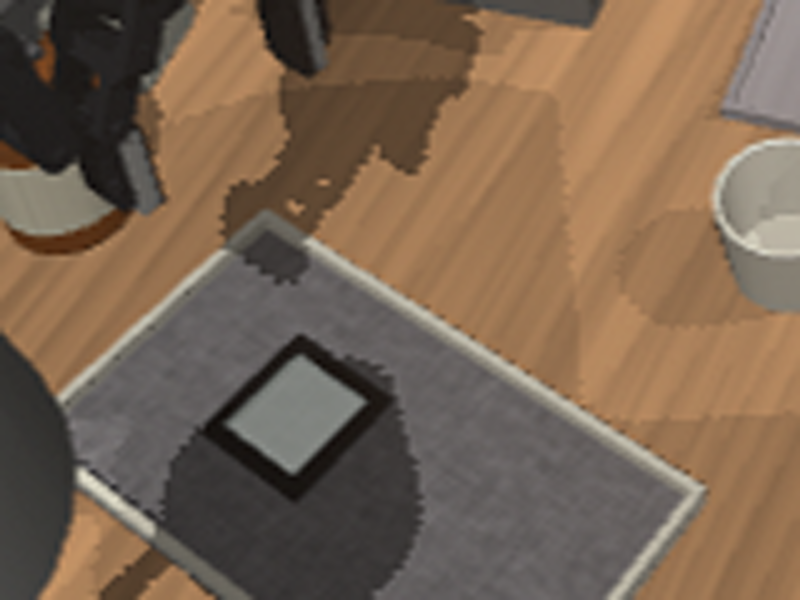

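View pics/w22.png

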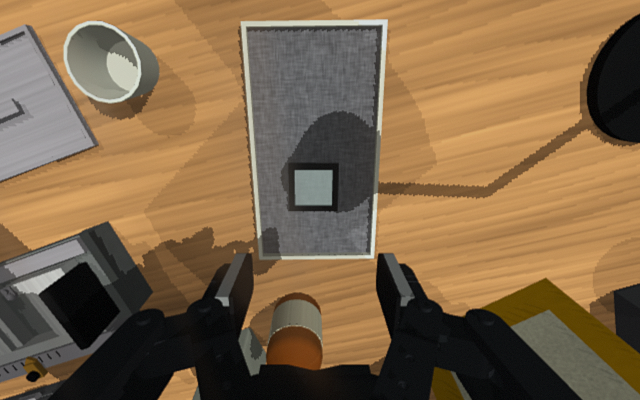

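>>> {"op": "send_rows", "data": {
  "targets": [
    [0.28,-10,-50,0,4],
    [0.28,-15,-110,0,8],
    [0.28,-15,-170,0,12],
    [0.28,-10,-230,0,16],
    [0.28,10,-290,0,20.3],
    [0.28,30,-350,0,20.3],
    [0.28,54,-410,0,20.3],
    [0.28,54,-457,0,20.3],
    [0.28,54,-457,-20,20.3],
    [0.28,54,-457,-40,20.3]
  ]
}}

```text
time: 32.75
ee_pos: [0.6171, -0.1274, 0.1245]
tcp_rot: [-179.8, -0.1, 96.0]
wrist_force: [-0.0, 0.3, 0.6]
opening: 0.0612
```

>>> {"op": "send_rows", "data": {
  "targets": [
    [0.28,0,0,0,0],
    [0.28,0,0,0,0]
  ]
}}

```text
time: 33.0
ee_pos: [0.6178, -0.1264, 0.1271]
tcp_rot: [-180.0, -0.0, 96.1]
wrist_force: [-1.1, -0.2, -0.9]
opening: 0.0614
```

Run:
```python
from h import *
o=bot.get_obs();print(o['ee_pos'],o['tcp_rot'],o['opening'])
im,K,V=cam("wrist"); cv2.imwrite("pics/w23.png",im)
```

```text
[ 0.61777258 -0.12635955  0.12710238] [-1.79955656e+02 -1.33280524e-02  9.60757285e+01] 0.06144488265982761
```

View pics/w23.png

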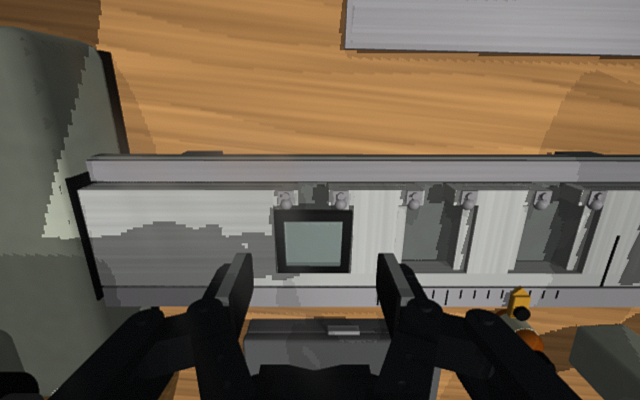

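>>> {"op": "send_rows", "data": {
  "targets": [
    [0.28,1.5,0,-30,0],
    [0.3,1.5,0,-48,0],
    [0.3,1.5,0,-55,0],
    [0.3,1.5,0,-55,0]
  ],
  "squeeze": 40
}}

```text
time: 33.55
ee_pos: [0.6194, -0.1265, 0.0724]
tcp_rot: [-180.0, -0.0, 96.1]
wrist_force: [0.3, 0.1, 0.3]
opening: 0.0599
```

>>> {"op": "send_rows", "data": {
  "targets": [
    [0.35,0,0,0,0],
    [0.45,0,0,0,0],
    [0.6,0,0,0,0],
    [1,0,0,0,0],
    [1,0,0,0,0],
    [1,0,0,0,0]
  ],
  "squeeze": 50
}}

```text
time: 34.3
ee_pos: [0.6199, -0.1266, 0.0731]
tcp_rot: [179.9, 0.0, 96.1]
wrist_force: [-0.7, 0.8, 6.2]
opening: 0.0479
```

>>> {"op": "send_rows", "data": {
  "targets": [
    [1,0,0,3,0],
    [1,0,0,10,0],
    [1,0,0,25,0],
    [1,0,0,60,0],
    [1,0,0,100,0],
    [1,0,0,100,0]
  ]
}}

```text
time: 35.05
ee_pos: [0.6209, -0.1269, 0.1771]
tcp_rot: [179.6, 0.1, 96.1]
wrist_force: [0.6, 1.0, -0.2]
opening: 0.0481
```

Run:
```python
from h import *
im,K,V=cam("wrist"); cv2.imwrite("pics/w24.png",im)
```

```text
(no output)
```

View pics/w24.png

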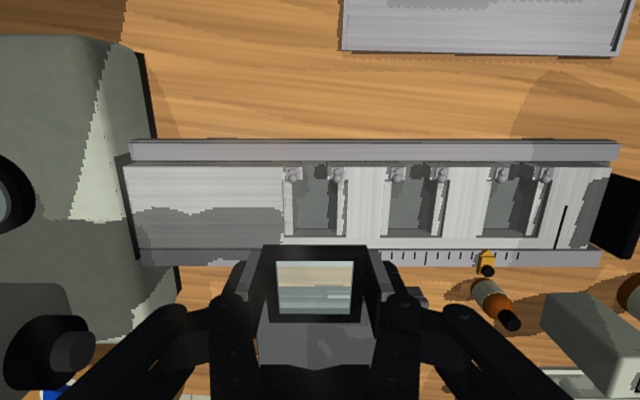

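>>> {"op": "send_rows", "data": {
  "targets": [
    [1,-20,45,0,-4],
    [1,-40,90,0,-8],
    [1,-60,140,0,-12],
    [1,-75,190,0,-16],
    [1,-85,240,0,-20.3],
    [1,-95,290,0,-20.3],
    [1,-105,340,0,-20.3],
    [1,-115,390,0,-20.3],
    [1,-129,440,0,-20.3],
    [1,-129,477,0,-20.3]
  ]
}}

```text
time: 36.35
ee_pos: [0.4891, 0.3522, 0.1714]
tcp_rot: [-179.9, 0.1, 75.8]
wrist_force: [-0.8, 0.5, -0.8]
opening: 0.0483
```

>>> {"op": "send_rows", "data": {
  "targets": [
    [1,0,0,0,0],
    [1,0,0,0,0]
  ]
}}

```text
time: 36.6
ee_pos: [0.4901, 0.35, 0.1714]
tcp_rot: [-179.9, 0.1, 75.8]
wrist_force: [-0.7, -0.5, 0.1]
opening: 0.0479
```

Run:
```python
from h import *
o=bot.get_obs();print(o['ee_pos'],o['tcp_rot'],o['opening'])
im,K,V=cam("wrist"); cv2.imwrite("pics/w25.png",im)
im,K,V=cam("scene"); crop(im,380,150,160,120,5,"s25")
im,K,V=cam("side"); crop(im,60,160,260,195,3,"d25")
```

```text
[0.49013576 0.34998184 0.17140249] [-1.79944477e+02  8.74580726e-02  7.57776270e+01] 0.04789887335212264
```

View pics/w25.png

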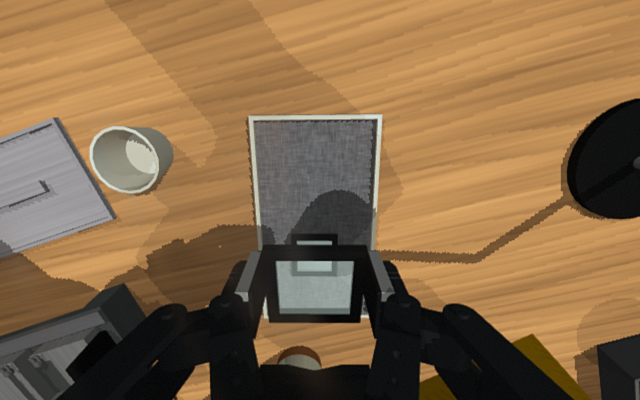

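View pics/d25.png

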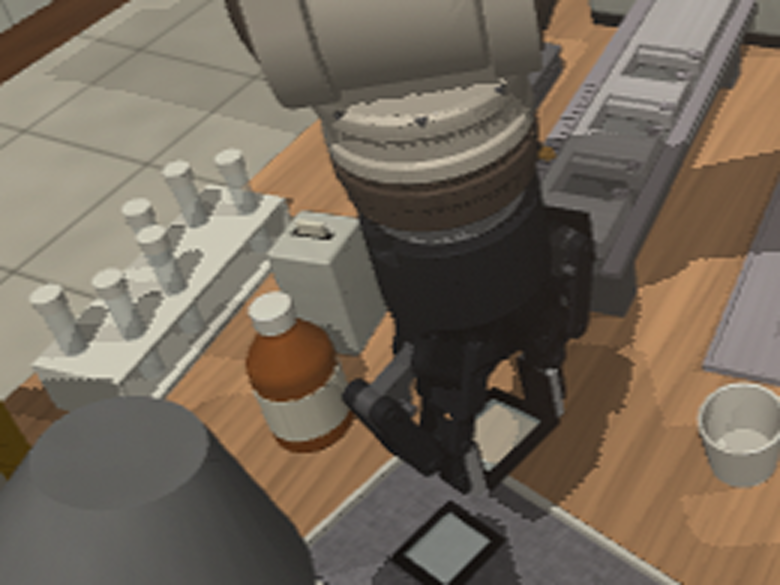

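>>> {"op": "send_rows", "data": {
  "targets": [
    [1,0,0,-50,0],
    [1,0,0,-100,0],
    [1,0,0,-140,0],
    [1,0,0,-156,0],
    [1,0,0,-161,0],
    [1,0,0,-164,0],
    [1,0,0,-166,0],
    [1,0,0,-168,0],
    [1,0,0,-169,0],
    [1,0,0,-169,0]
  ],
  "squeeze": 30
}}

```text
time: 38.0
ee_pos: [0.4908, 0.351, 0.005]
tcp_rot: [179.9, -0.1, 75.8]
wrist_force: [-3.7, -0.8, 8.8]
opening: 0.0485
```

Run:
```python
from h import *
im,K,V=cam("wrist"); cv2.imwrite("pics/w26.png",im)
```

```text
(no output)
```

View pics/w26.png

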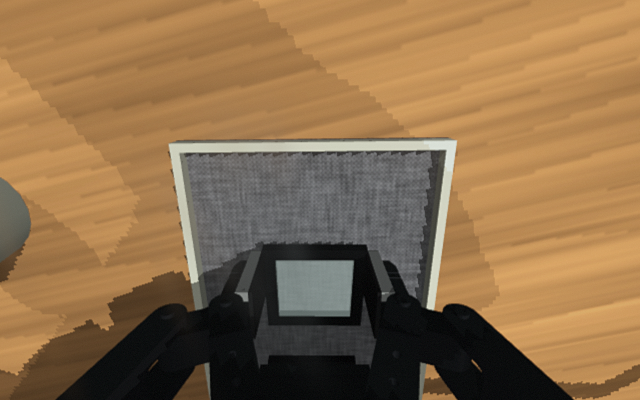

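>>> {"op": "send_rows", "data": {
  "targets": [
    [0.4,0,0,0,0],
    [0.36,0,0,0,0],
    [0.32,0,0,0,0],
    [0.3,0,0,0,0],
    [0.3,0,0,0,0],
    [0.28,0,0,5,0],
    [0.28,0,0,40,0],
    [0.28,0,0,100,0],
    [0.28,0,0,160,0],
    [0.28,0,0,165,0]
  ]
}}

```text
time: 39.3
ee_pos: [0.492, 0.3515, 0.1742]
tcp_rot: [179.7, -0.4, 75.8]
wrist_force: [0.8, 1.0, -0.3]
opening: 0.0616
```

Run:
```python
from h import *
o=bot.get_obs();print(o['ee_pos'],o['tcp_rot'],o['opening'])
im,K,V=cam("wrist"); cv2.imwrite("pics/w27.png",im)
im,K,V=cam("side"); cv2.imwrite("pics/d27.png",im)
im,K,V=cam("scene"); cv2.imwrite("pics/s27.png",im)
```

```text
[0.49203613 0.35154876 0.17416635] [179.68993711  -0.36866617  75.76286816] 0.061567110817792134
```

View pics/w27.png

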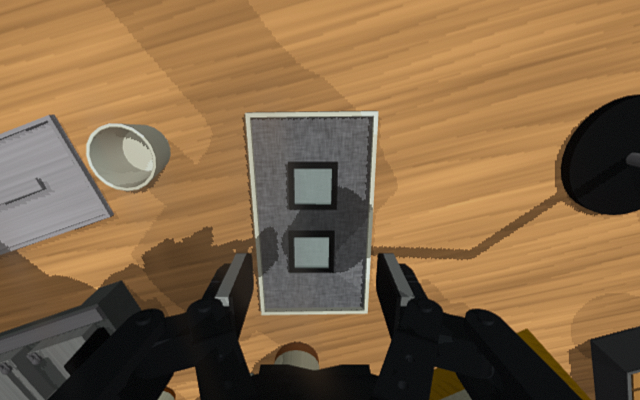

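View pics/d27.png

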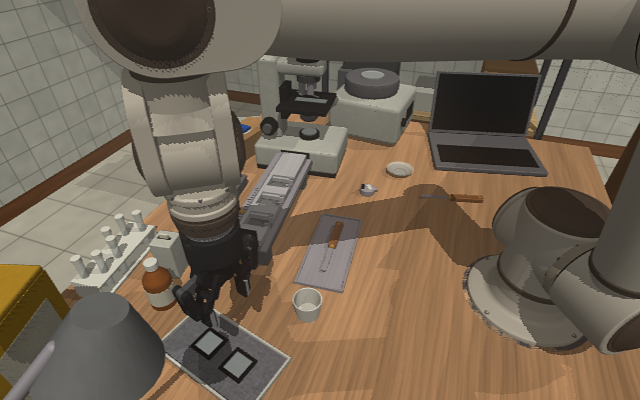

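View pics/s27.png

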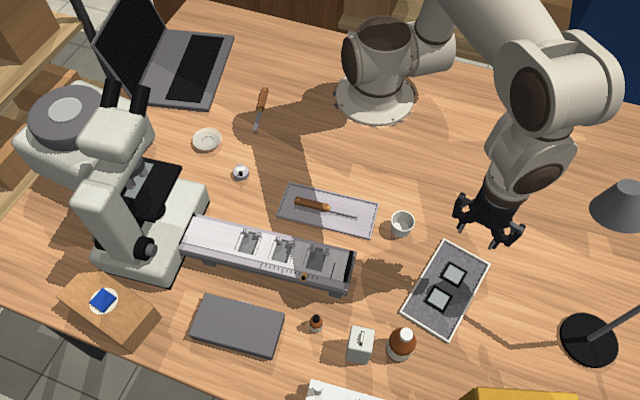

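>>> {"op": "send_rows", "data": {
  "targets": [
    [1,0,-50,0,5],
    [1,20,-100,0,10],
    [1,60,-150,0,15],
    [1,100,-191,0,20.3],
    [1,149,-220,0,20.3],
    [1,149,-260,0,20.3],
    [1,149,-260,0,20.3],
    [1,149,-260,0,20.3]
  ]
}}

```text
time: 40.45
ee_pos: [0.6389, 0.0906, 0.167]
tcp_rot: [-179.9, -0.0, 96.0]
wrist_force: [0.5, 0.3, 0.6]
opening: 0.0
```

Run:
```python
from h import *
o=bot.get_obs();print(o['ee_pos'],o['tcp_rot'],o['opening'])
im,K,V=cam("wrist"); cv2.imwrite("pics/w28.png",im);np.savez("w28.npz",im=im,K=K,V=V)
```

```text
[0.63892214 0.09063589 0.16699939] [-1.79888236e+02 -1.03693698e-02  9.60421958e+01] 2.0452828192755708e-05
```

View pics/w28.png

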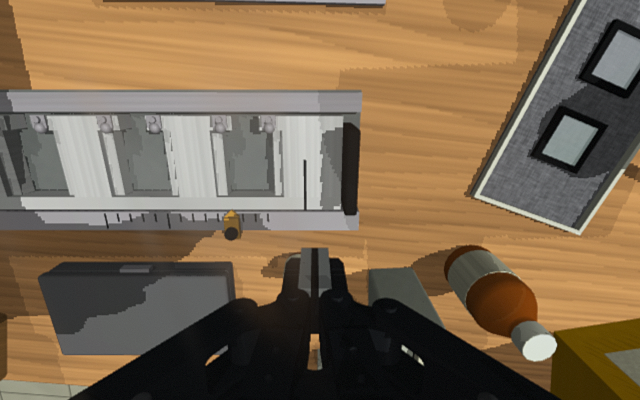

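Run:
```python
from h import *
d=np.load("w28.npz");crop(d['im'],210,110,160,120,5,"w28a")
```

```text
(no output)
```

View pics/w28a.png

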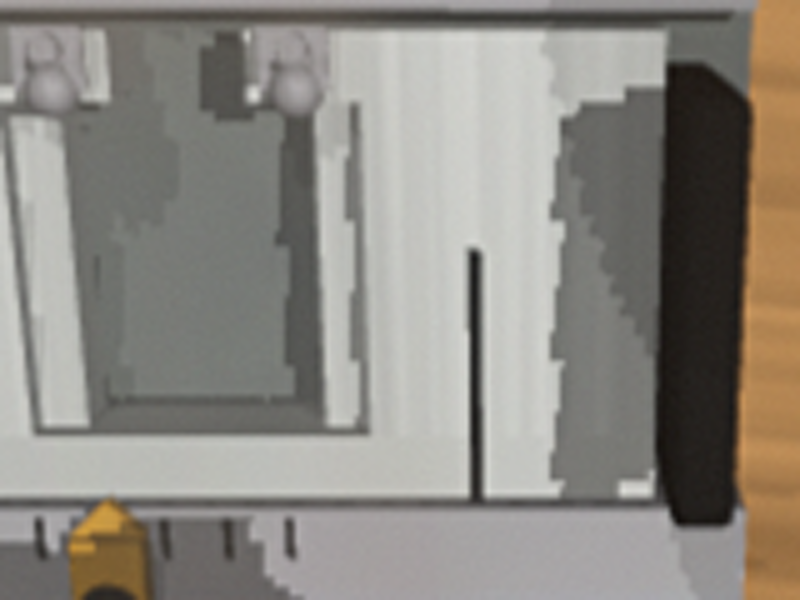

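Run:
```python
from h import *
d=np.load("w28.npz");K,V=d['K'],d['V']
f=lambda u,v,z:px2w(K,V,210+u/5,110+v/5,z)
ex=np.array([.9946,.104,0]);ey=np.array([-.104,.9946,0])
l=f(476,498,.075)
for z in(.075,.078,.081):
    t=f(112,502,z);print(z,t.round(4),((l-t)@ey).round(4))
print(l,"inner",f(474,250,.075))
for n,p in [("pl top right far",(735,520,.105)),("pl top near R",(748,110,.105)),("top near L",(668,65,.105))]: print(n,f(*p).round(4))
li=f(474,250,.075);print("line dir",np.degrees(np.arctan2(*(l-li)[[1,0]])))
```

```text
0.075 [0.6515 0.0259 0.075 ] 0.0579
0.078 [0.6503 0.0266 0.078 ] 0.0571
0.081 [0.6491 0.0273 0.081 ] 0.0563
[0.64483826 0.08344356 0.075     ] inner [0.60505439 0.07933712 0.075     ]
pl top right far [0.633  0.1194 0.105 ]
pl top near R [0.577  0.1127 0.105 ]
top near L [0.5725 0.1017 0.105 ]
line dir 5.893130689594061
```

>>> {"op": "send_rows", "data": {
  "targets": [
    [1,-20,40,0,0],
    [1,-38,66,0,0],
    [1,-38,66,-40,0],
    [1,-38,66,-82,0],
    [1,-38,66,-82,0]
  ]
}}

```text
time: 41.12
ee_pos: [0.599, 0.1571, 0.0831]
tcp_rot: [-179.7, 0.0, 96.2]
wrist_force: [-0.6, 0.1, 0.9]
opening: 0.0001
```

Run:
```python
from h import *
o=bot.get_obs();print(o['ee_pos'],o['tcp_rot'],o['wrist_force'])
im,K,V=cam("wrist"); cv2.imwrite("pics/w29.png",im)
im,K,V=cam("side"); crop(im,200,140,120,90,6,"d29")
```

```text
[0.598962   0.15711494 0.08312839] [-1.79667226e+02  4.62758074e-02  9.61615014e+01] [-0.62376384  0.11375285  0.94876913]
```

View pics/w29.png

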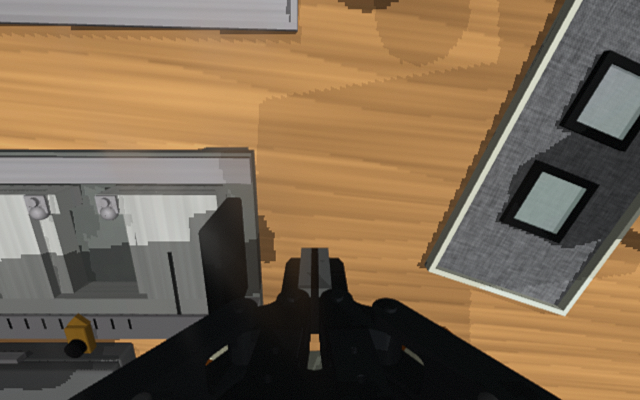

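View pics/d29.png

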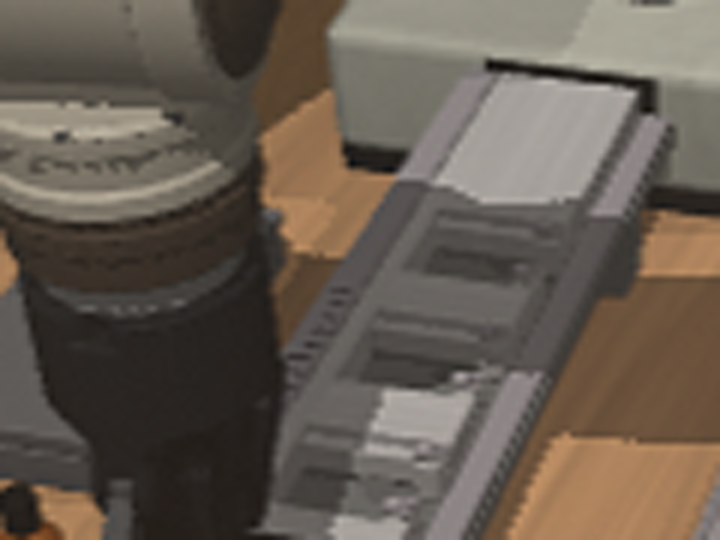

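>>> {"op": "send_rows", "data": {
  "targets": [
    [1,1,-10,0,0],
    [1,2,-18,0,0],
    [1,2.5,-22,0,0],
    [1,2.5,-22,0,0]
  ]
}}

```text
time: 41.72
ee_pos: [0.6042, 0.1339, 0.0866]
tcp_rot: [180.0, -0.0, 96.0]
wrist_force: [0.4, -0.4, -0.6]
opening: -0.0003
```

Run:
```python
from h import *
im,K,V=cam("wrist"); cv2.imwrite("pics/w30.png",im)
```

```text
(no output)
```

View pics/w30.png

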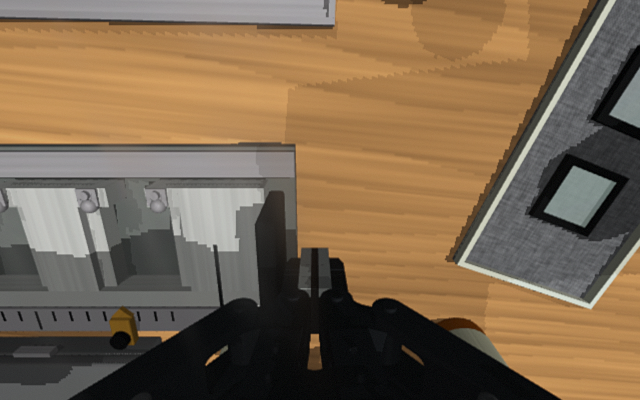

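>>> {"op": "send_rows", "data": {
  "targets": [
    [1,0.4,-4,0,0],
    [1,0.8,-8,0,0],
    [1,0.8,-8,0,0]
  ]
}}

```text
time: 42.15
ee_pos: [0.6047, 0.127, 0.0863]
tcp_rot: [-180.0, -0.1, 96.1]
wrist_force: [-0.8, 4.5, -0.0]
opening: -0.0004
```

Run:
```python
from h import *
im,K,V=cam("wrist"); cv2.imwrite("pics/w31.png",im[200:360,40:360])
o=bot.get_obs();print(o['ee_pos'],o['wrist_force'])
```

```text
[0.60472315 0.12702839 0.0862656 ] [-0.22798359  3.93882344 -0.12133566]
```

View pics/w31.png

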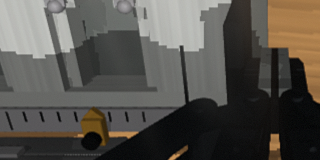

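>>> {"op": "send_rows", "data": {
  "targets": [
    [1,0.5,-5,0,0],
    [1,1,-10,0,0],
    [1,1.6,-15,0,0],
    [1,2.1,-20,0,0],
    [1,2.6,-25,0,0],
    [1,3.1,-30,0,0],
    [1,3.7,-35,0,0],
    [1,4.2,-40,0,0],
    [1,4.2,-40,0,0]
  ]
}}

```text
time: 43.32
ee_pos: [0.609, 0.0868, 0.0863]
tcp_rot: [-180.0, -0.1, 96.1]
wrist_force: [0.4, 3.9, 0.3]
opening: -0.0002
```

Run:
```python
from h import *
im,K,V=cam("wrist"); crop(im,100,180,240,160,3,"w32")
im,K,V=cam("scene"); crop(im,270,240,100,60,8,"s32")
```

```text
(no output)
```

View pics/w32.png

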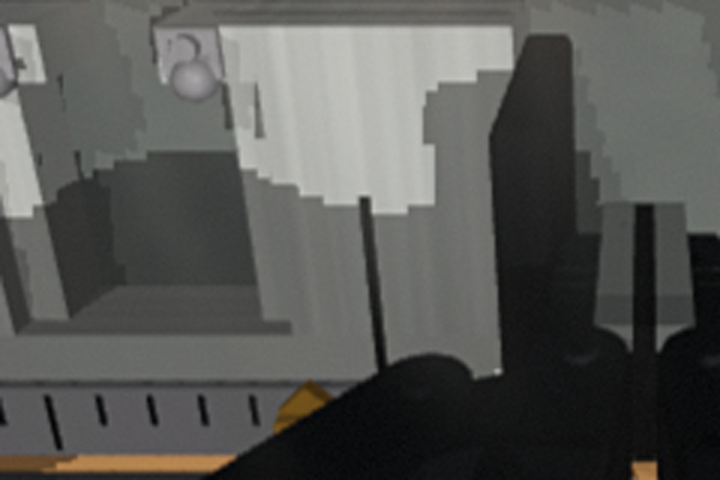

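View pics/s32.png

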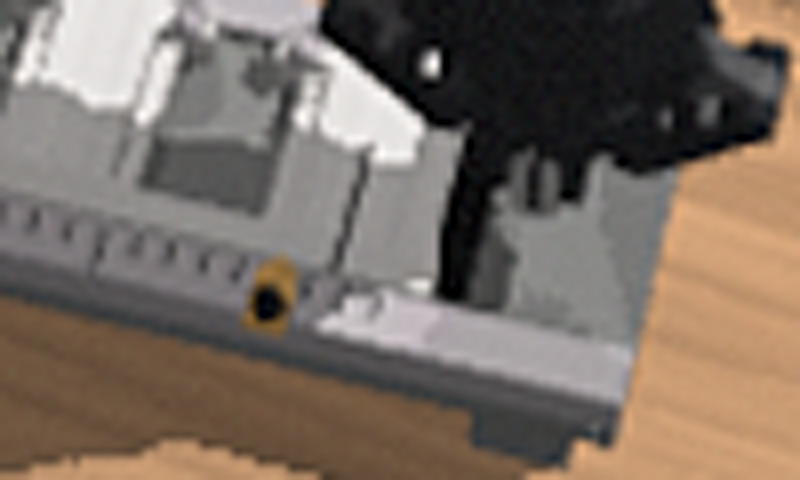

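```bash
cat > m.py <<'E'
from h import *
import sys
ex=np.array([.9946,.104,0]);ey=np.array([-.104,.9946,0])
def gap(K,V,tip,la,lb,zt=.079):
    # la, lb: two px points on line; extrapolate in world
    A=px2w(K,V,*la,.075);B=px2w(K,V,*lb,.075)
    t=px2w(K,V,*tip,zt)
    d=(B-A); s=((t-A)@ex)/(d@ex); P=A+d*s
    return (P-t)@ey
E
python3 - <<'E'
from m import *
im,K,V=cam("wrist")
g=lambda u,v:(100+u/3,180+v/3)
for z in(.075,.078,.081):print(z,gap(K,V,g(312,383),g(365,200),g(381,365),z))
im,K,V=cam("scene")
g=lambda u,v:(270+u/8,240+v/8)
for z in(.075,.078,.081):print(z,gap(K,V,g(285,258),g(363,152),g(338,268),z))
E
```

```text
0.075 0.013771991421867524
0.078 0.012543350632576491
0.081 0.011314709843285458
0.075 0.015265887831356836
0.078 0.014957621941995685
0.081 0.01464935605263455
```

>>> {"op": "send_rows", "data": {
  "targets": [
    [1,0.3,-3,0,0],
    [1,0.7,-7,0,0],
    [1,0.7,-7,0,0],
    [1,0,10,0,0],
    [1,0,15,40,0],
    [1,20,15,90,0],
    [1,45,-25,90,0],
    [1,45,-55,90,0],
    [1,45,-55,90,0],
    [1,45,-55,90,0]
  ]
}}

```text
time: 44.78
ee_pos: [0.6539, 0.0321, 0.1762]
tcp_rot: [-180.0, 0.0, 96.1]
wrist_force: [-0.4, 0.7, 0.0]
opening: 0.0
```

Run:
```python
from h import *
o=bot.get_obs();print(o['ee_pos'],o['tcp_rot'],o['wrist_force'])
im,K,V=cam("wrist"); cv2.imwrite("pics/w33.png",im);np.savez("w33.npz",im=im,K=K,V=V)
crop(im,270,120,130,100,6,"w33a")
im,K,V=cam("scene"); crop(im,270,240,100,60,8,"s33")
```

```text
[0.65389103 0.03205171 0.17619286] [-1.79986179e+02  1.29313557e-02  9.60602298e+01] [-0.37071223  0.66855598  0.03941608]
```

View pics/w33.png

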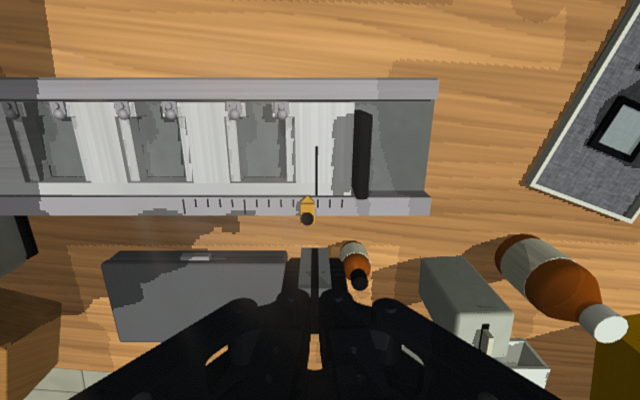

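View pics/w33a.png

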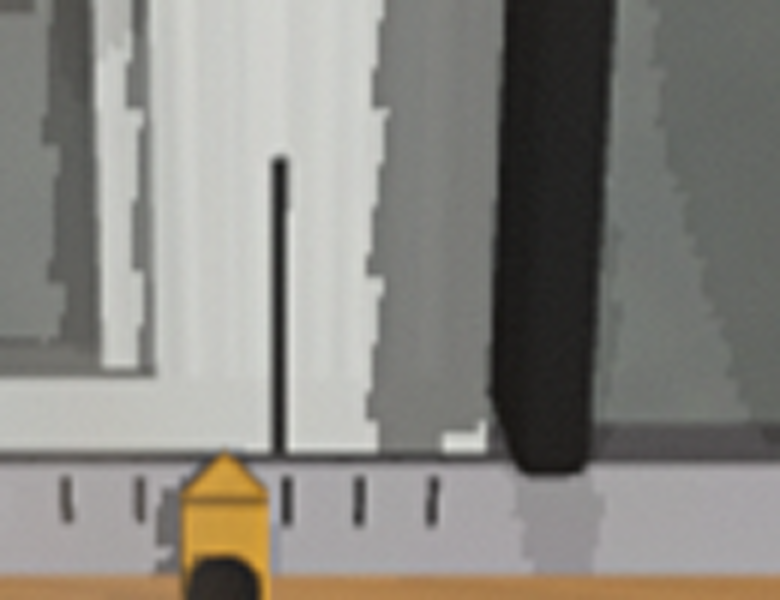

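Run:
```python
from m import *
d=np.load("w33.npz");K,V=d['K'],d['V']
g=lambda u,v:(270+u/6,120+v/6)
for z in(.075,.078,.081):print(z,gap(K,V,g(224,453),g(280,160),g(280,450),z))
```

```text
0.075 0.007596184623983892
0.078 0.007528576510485728
0.081 0.007460968396987557
```

>>> {"op": "send_rows", "data": {
  "targets": [
    [1,-20,30,0,0],
    [1,-44,66,0,0],
    [1,-44,66,-45,0],
    [1,-44,66,-90,0],
    [1,-44,66,-90,0],
    [1,-44,58,-90,0],
    [1,-44,51,-90,0],
    [1,-44,48,-90,0],
    [1,-44,48,-90,0]
  ]
}}

```text
time: 46.0
ee_pos: [0.6107, 0.0793, 0.0876]
tcp_rot: [179.9, -0.0, 96.0]
wrist_force: [0.2, 1.4, 1.0]
opening: 0.0003
```

>>> {"op": "send_rows", "data": {
  "targets": [
    [1,0.2,-2,0,0],
    [1,0.4,-4,0,0],
    [1,0.6,-6,0,0],
    [1,0.8,-7.3,0,0],
    [1,0.8,-7.3,0,0],
    [1,0.8,-7.3,0,0]
  ]
}}

```text
time: 46.75
ee_pos: [0.6112, 0.073, 0.0873]
tcp_rot: [179.9, -0.1, 96.1]
wrist_force: [0.2, 5.6, 5.3]
opening: 0.0004
```

>>> {"op": "send_rows", "data": {
  "targets": [
    [1,0,10,0,0],
    [1,0,20,45,0],
    [1,20,20,90,0],
    [1,44,-20,90,0],
    [1,44,-41,90,0],
    [1,44,-41,90,0],
    [1,44,-41,90,0]
  ]
}}

```text
time: 47.62
ee_pos: [0.6541, 0.0316, 0.1758]
tcp_rot: [-179.9, -0.0, 96.1]
wrist_force: [0.3, 0.5, -0.7]
opening: 0.0
```

Run:
```python
from h import *
o=bot.get_obs();print(o['ee_pos'],o['tcp_rot'],o['wrist_force'])
im,K,V=cam("wrist"); np.savez("w34.npz",im=im,K=K,V=V)
crop(im,270,120,130,100,6,"w34a")
im,K,V=cam("scene"); crop(im,270,240,100,60,8,"s34")
```

```text
[0.65412872 0.0315735  0.1758399 ] [-1.79938776e+02 -1.19562672e-02  9.60552111e+01] [ 0.25045102  0.54595281 -0.74449397]
```

View pics/w34a.png

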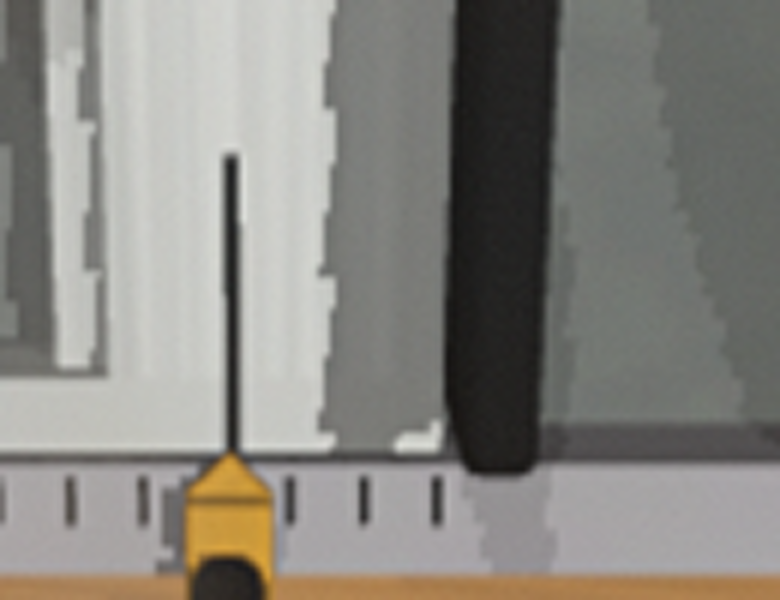

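View pics/s34.png

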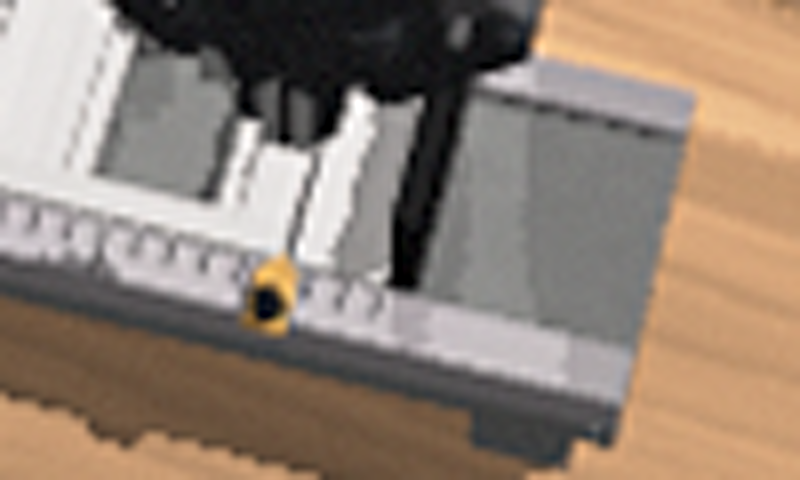

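>>> {"op": "send_rows", "data": {
  "targets": [
    [1,-30,0,60,0],
    [1,-80,0,90,0],
    [1,-130,0,90,0],
    [1,-180,0,90,0],
    [1,-230,0,90,0],
    [1,-230,0,90,0],
    [1,-230,0,90,0]
  ]
}}

```text
time: 48.6
ee_pos: [0.425, 0.0315, 0.2666]
tcp_rot: [179.9, 0.0, 96.1]
wrist_force: [0.5, 0.2, -0.2]
opening: 0.0003
```

Run:
```python
from h import *
im,K,V=cam("scene"); cv2.imwrite("pics/s35.png",im)
im,K,V=cam("side"); cv2.imwrite("pics/d35.png",im); crop(im,150,200,230,170,3.4,"d35a")
```

```text
(no output)
```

View pics/s35.png

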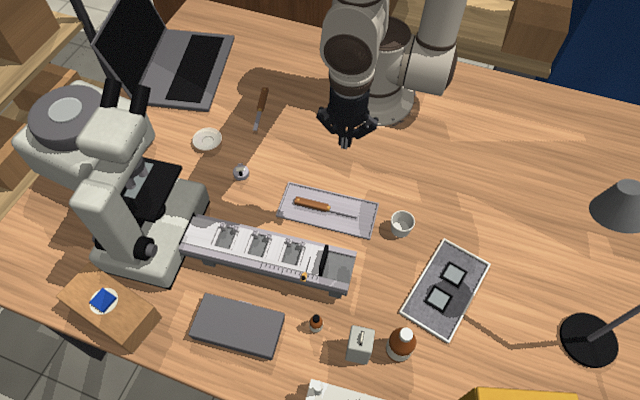

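View pics/d35a.png

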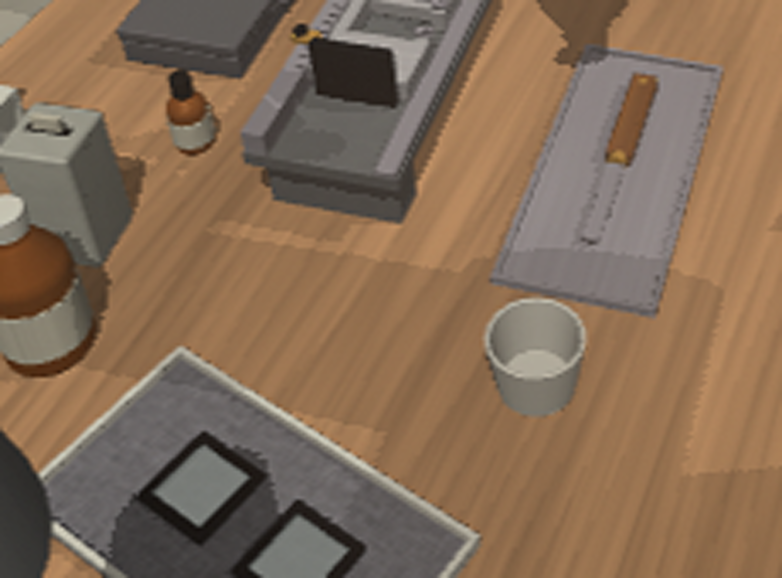

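All is in place: both filters lie flat in the tray, the lifter is in its tray, the line is at the index and the arm is clear. I'm handing the job in.

```bash
python3 -c "
from workcell import bot
print(bot.job_done())"
```

```text
the job is handed in; nothing more can be done
None
```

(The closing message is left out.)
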